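# Fill a battery pack tray and dock its controller board

### The arm

A 7-joint arm with a two-finger parallel gripper is mounted at the origin on the work surface. World frame = base frame: x ahead of the robot, y to its left, z up, the work surface at z = 0. Lengths are in m, angles in rad, forces in N, time in s.
With the tool pointing down it reaches from about 0.4 to 0.875 m from the base axis. Payload 19.3 kg.
Tool frame: the origin (TCP) lies at the very end of the fingers, on their centre line; the grasp point (between the pads) lies 19 mm behind it (bot.pinch_z is the distance from the TCP to the grasp point, in m); y points along the fingers, x is the direction in which the jaws open and shut, and the axes are right-handed (so a half turn about y gives the same grasp; the last joint's range is limited). The gripper opens to 85 mm and grips with 20 to 120 N. Pads are 22 mm wide; open, the fingers measure 114 mm over their backs; the gripper's body (76 mm by 85 mm) begins 54 mm behind the grasp point. The pads swing forward as they close: fully open they stand 13 mm farther back than shut.
Start: joints at [-1.358, 0.521, -0.036, 1.599, 0.021, 1.021, -0.113], TCP at [0.174, 0.6, 0.231] pointing down, gripper open.
Joint ranges: [-2.91, 2.91], [-0.3, 2.13], [-1.5, 1.42], [0.17, 2.43], [-1.26, 4.41], [0.16, 1.93], [-2.52, 2.52]. Speed limits (rad/s): [1.89, 1.89, 2.39, 2.39, 3.01, 3.01, 3.01].

### API

Orientations are given as [roll, pitch, yaw] about the fixed x, y, z axes, in that order (R = Rz(yaw) Ry(pitch) Rx(roll)).
In Python, from workcell import bot gives the robot as it stands. The module is installed in compiled form; this text tells all that it offers.
- The arm moves only by the tool arm_command, never from a script. Its argument "moves" is a list of rows, each an object of numbers: "rx", "ry", "rz": the turn, a rotation vector about the tool's x, y, z in rad; "x", "y", "z": the shift along the tool's x, y, z in cm; "gripper": the opening, from -1 (shut) to 1 (fully open). In form: [{"rx": .., "ry": .., "rz": .., "x": .., "y": .., "z": .., "gripper": ..}, ...]. A call has 1 to 5 rows; each row is the pose to reach, as a shift and turn from the pose commanded when the call began, along the tool's axes at that moment; what a row does not reach only later rows make up. A row lasts 1/12 s, in which the tool goes at most 41.7 mm and 7.16 degrees, less where a joint would pass 70% of its speed; a pose out of reach is approached as far as the arm can. A call with a gripper value outside its range is refused whole. The fingers move at their own pace and stop on an object; "squeeze" is the grip in N (left out, the last holds). Time passes only in rows, so rows that repeat a pose let the fingers close. It gives the time, the measured TCP pose, the force and the opening at its end, in the units of the state.
- bot.observe(): the state, without advancing time (a new reading comes with each control period).
- bot.grab_frame(name): name is "scene" or "side" or "wrist"; returns (picture, depth): 420x560x3 uint8, red, green, blue; 420x560 float32, m along the optical axis (not along the pixel's ray), 0 where there is no reading.
- bot.camera_model(name): a dict with "vfov" (degrees; the focal length in pixels is half the picture's height over the tangent of half this angle, whatever the lens; pixels are square), "cx", "cy" (the principal point, pixels), "dist_coeffs" ([k1, k2, p1, p2, k3] as OpenCV has them; the pictures are not rectified), "extrinsics" (4x4, takes a point from camera to world coordinates); the wrist camera has in their place "mount" (4x4, takes a point from camera to tool coordinates, whose origin is the TCP and whose axes are the tool frame's). Camera axes: x right, y down, z forward; pixel columns grow to the right and rows downward; lengths in m; the calibration is good to about 2 mm. A picture is of the moment at which its call begins: read the wrist's pose just before it. camera_model takes no time and is no camera call.
- bot.job_done(): hands the job in, once; it reports no verdict.
Trained networks look in the newest picture that a camera, given by its name, has taken for a name from the list of things; names that differ only in an ending like _2 or _b are one class to them, and where a whole thing is asked for, a point or a joint stands for the part that bears it (a point fixed in the world has none). Each returns a list of dicts, best first, with "p" (0 to 1); they miss things now and then, are a little off and sometimes report something else, mostly with a low value. They report only what shows in the picture. A call takes as long as a camera call. They do not tell look-alikes from the thing itself.
- bot.spot_in(name, camera): "box" ([left, top, right, bottom] in pixels, round what is visible of it).
- bot.masks_of(name, camera): "mask" (420x560 bool, what is visible of it) and "box" ([left, top, right, bottom] in pixels, round what is visible of it).
The state is a dict: "clock": time; "qpos": joint angles; "qd": joint speeds; "joint_efforts": joint torques, N m; "position": TCP position; "tool_rot": TCP orientation; "force": force on the tool from outside, world axes, zero at the start; "moment": the same for the moment, N m; "grip_width": finger opening in m.
Only numpy, scipy, OpenCV 4.12 (cv2) and the standard library are available. Lean on these libraries where they do the work, as an engineer would, in place of code of your own. Each camera call takes 0.05 s, during which the arm holds its last target.

### The job

Switch the isolator off; while it is off, gently lower every loose battery cell upright into the black tray, one per compartment and down on its floor (any cell in any compartment), and slide the controller board, gold contacts first, into the grey dock's slot until it is fully home. When all of that is in place, switch the isolator fully on again; leave the tape, bottle, screwdriver, pliers and coil where they are.

Things in the scene. Friction and masses are not known exactly. Their poses are not given: they have to be found in the camera images.
- cell_orange: large battery cell, orange wrap: plain upright cylinder 46 mm in diameter, 80 mm tall, 0.34 kg or so, small steel button on top. Origin: centre of its underside; z up along its axis. Not every cell is present in every run.
- cell_green: large battery cell, green wrap: plain upright cylinder 46 mm in diameter, 80 mm tall, 0.34 kg or so, small steel button on top. Origin: centre of its underside; z up along its axis. Not every cell is present in every run.
- cell_purple: large battery cell, purple wrap: plain upright cylinder 46 mm in diameter, 80 mm tall, 0.34 kg or so, small steel button on top. Origin: centre of its underside; z up along its axis. Not every cell is present in every run.
- cell_brown: large battery cell, dark brown wrap: plain upright cylinder 46 mm in diameter, 80 mm tall, 0.34 kg or so, small steel button on top. Origin: centre of its underside; z up along its axis. Not every cell is present in every run.
- cell_yellow: large battery cell, yellow wrap: plain upright cylinder 46 mm in diameter, 80 mm tall, 0.34 kg or so, small steel button on top. Origin: centre of its underside; z up along its axis. Not every cell is present in every run.
- tray: fixed black tray, a row of five equal open compartments: 72 mm (x) by 311 mm (y), 36 mm high, floor and walls 6 mm thick. Each compartment is 60 mm (x) by 55 mm (y) inside, 30 mm deep, pitch 61 mm along y. Origin: centre of its underside; x across the row, y along it, z up
- tray_c0 (a point): centre of the floor of tray compartment 0 (counted from the tray's -y end), 6 mm above the table
- tray_c1 (a point): centre of the floor of tray compartment 1 (counted from the tray's -y end), 6 mm above the table
- tray_c2 (a point): centre of the floor of tray compartment 2 (counted from the tray's -y end), 6 mm above the table
- tray_c3 (a point): centre of the floor of tray compartment 3 (counted from the tray's -y end), 6 mm above the table
- tray_c4 (a point): centre of the floor of tray compartment 4 (counted from the tray's -y end), 6 mm above the table
- board: loose controller board lying flat: dark blue plate 145 (x) by 60 (y) by 8 mm thick, gold contacts along its leading (+x) edge; upright orange grip fin 36 mm long (x), 10 mm thick (y), centred at x = -52.5 mm, from 8 to 53 mm above the underside. About 0.15 kg, centre of mass 25 mm ahead of the fin. Origin: centre of the plate's underside; x towards the leading edge, z up
- board_tip (a point): middle of the board's leading edge, at its underside
- board_handle (a point): inside the orange grip fin, on its middle plane, 35 mm above the board's underside (18 mm below the fin's top): where to pinch it across y
- dock: fixed grey dock, origin on the table; +x is the way in. Level slot 64 mm wide, z 20 to 32 mm, from its mouth at x = -45 mm to the end stop at x = +40 mm, in a housing 112 mm wide, 54 mm high. Before it, x -115 to -45 mm, an open white ledge 20 mm high, level with the slot floor, with slanting cheeks that funnel the board in. When home, 60 mm of the board and its fin stay outside
- isolator_base: fixed grey block of the isolator switch, 70 mm (x) by 50 mm (y) by 25 mm high; green mark on its +x side (on), white mark on its -x side (off). Origin: centre of its underside; the lever swings in its x-z plane about an axis along y, 22 mm above the table
- isolator (a joint): angle of the isolator lever in rad: 0 = off (leans 0.5 rad towards the block's -x side, the white mark), 1.0 = on (leans 0.5 rad towards +x, the green mark). It stays where it is left; it moves with about 1 N at the tip
- isolator_tip (a point): centre of the red ball, 26 mm in diameter, at the tip of the isolator lever, 85 mm from its axis
- tape: roll of black tape lying flat, 86 mm across, 24 mm high (leave alone). Origin: centre of underside
- flux: small bottle with a red cap, 48 mm across, 120 mm tall (leave alone). Origin: centre of underside
- driver: screwdriver (leave alone)
- pliers: pliers with orange handles, about 140 mm long (leave alone)
- strip_coil: coil of nickel strip lying flat, 72 mm across, 14 mm high (leave alone)
- dock_mouth (a point): middle of the mouth of the slot of the dock, at its floor, 20 mm above the table
Things that resemble listed ones, but are neither listed nor needed, are in the scene too. What is shaped like the cell_yellow but pink is not meant.

How it is judged:
By the outcome, as a careful person would: the job done as asked, in the order asked, and still so for the second after the job is handed in, with the robot touching nothing.
Of cell_orange, cell_green, cell_purple, cell_brown, cell_yellow only 3 to 5 are there at a start; the rules pass over those that are not, and their reading is None.
At some moment in a run one of board may be knocked a few centimetres aside while the robot is not near it.
It also fails if it takes over 210 s, if anything falls off the work surface, if the arm or the gripper's body presses on something with over 40 N, if the wrist force passes 120 N, or if a joint passes its speed limit or range.

## Working session

There is one attempt and no reset: what is moved stays moved. The work goes in short steps, Python scripts to look and compute and a tool call to move; the robot and the scene stay as the last step left them, time stands still between calls to the robot, and variables do not carry over. Pictures are saved under pics/ and viewed, and the job is handed in when it is done.

Besides the shell and the picture viewer there is one more tool, called after ">>>" as a command line: name --argument value ..., lists and objects as JSON in quotes. arm_command: Moves the arm, as the interface text tells. Its arguments: {"type":"object","properties":{"moves":{"type":"array"},"squeeze":{"type":"number"}},"required":["moves"]}

```bash
mkdir -p pics
cat > h.py <<'E'
import numpy as np, cv2
from workcell import bot
from scipy.spatial.transform import Rotation as R
def K(c):
    m=bot.camera_model(c); f=210/np.tan(np.radians(m['vfov'])/2)
    return np.array([[f,0,m['cx']],[0,f,m['cy']],[0,0,1]]),np.array(m['dist_coeffs'],float),m
def T_tool(s):
    T=np.eye(4);T[:3,:3]=R.from_euler('xyz',s['tool_rot']).as_matrix();T[:3,3]=s['position'];return T
def ext(c,m,s): return np.array(m['extrinsics']) if 'extrinsics' in m else T_tool(s)@np.array(m['mount'])
def cloud(c,name=None):
    s=bot.observe(); im,d=bot.grab_frame(c); k,dc,m=K(c); E=ext(c,m,s)
    vv,uu=np.mgrid[0:420,0:560]
    p=cv2.undistortPoints(np.stack([uu,vv],-1).reshape(-1,1,2).astype(float),k,dc).reshape(420,560,2)
    P=np.concatenate([p*d[...,None],d[...,None]],-1)@E[:3,:3].T+E[:3,3]
    P[d==0]=np.nan
    if name: cv2.imwrite('pics/%s.png'%name,im[...,::-1])
    np.savez('last_%s.npz'%c,im=im,P=P,E=E)
    return im,P,E
def proj(c,pts,s=None):
    k,dc,m=K(c);E=np.linalg.inv(ext(c,m,s or bot.observe()))
    q=np.atleast_2d(pts)@E[:3,:3].T+E[:3,3]
    return cv2.projectPoints(q,np.zeros(3),np.zeros(3),k,dc)[0][:,0]
E
python3 - <<'E'
from h import *
s=bot.observe();print({k:np.round(v,3) for k,v in s.items()},bot.pinch_z)
for c in('scene','side','wrist'):
    im,P,E=cloud(c,c+'0');print(c,np.round(E,3).tolist(),bot.camera_model(c)['vfov'])
E
```

```text
{'clock': np.float64(0.0), 'qpos': array([-1.358,  0.522, -0.036,  1.6  ,  0.021,  1.021, -0.113]), 'qd': array([-0.   , -0.   ,  0.   , -0.   ,  0.001,  0.   , -0.001]), 'joint_efforts': array([ 1.0000e-03, -9.2711e+01,  1.9800e+00, -3.6993e+01,  1.8000e-02,
        8.0000e-03,  0.0000e+00]), 'position': array([0.174, 0.6  , 0.231]), 'tool_rot': array([-1.571e+00,  1.000e-03,  1.288e+00]), 'force': array([-0.043,  0.606, -0.602]), 'moment': array([0.018, 0.002, 0.002]), 'grip_width': np.float64(0.086)} 0.0187
scene [[0.76, 0.477, -0.443, 1.056], [0.65, -0.546, 0.528, -0.623], [0.01, -0.689, -0.725, 0.952], [0.0, 0.0, 0.0, 1.0]] 48.230797195947446
side [[0.677, -0.47, 0.566, -0.024], [-0.736, -0.42, 0.531, -0.555], [-0.012, -0.777, -0.63, 0.717], [0.0, 0.0, 0.0, 1.0]] 52.94536229208862
wrist [[0.279, 0.911, 0.305, 0.097], [0.96, -0.264, -0.09, 0.623], [-0.001, 0.318, -0.948, 0.373], [0.0, 0.0, 0.0, 1.0]] 68.666963363606
```

View pics/scene0.png

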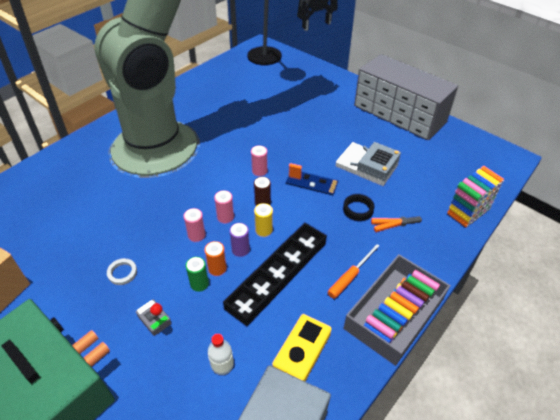

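View pics/side0.png

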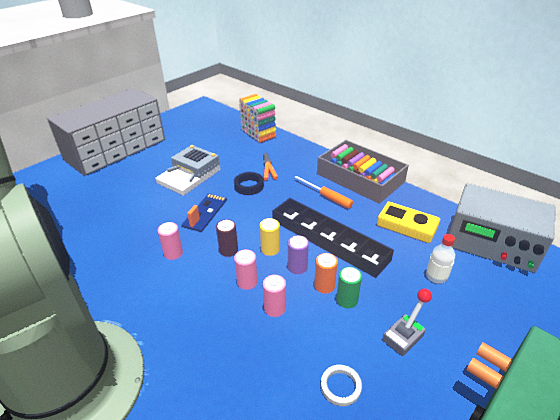

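View pics/wrist0.png

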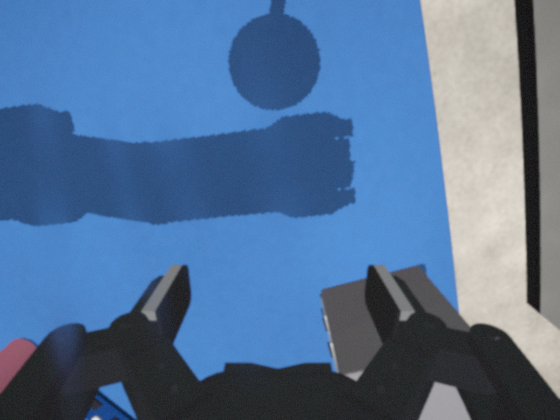

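The scene shows five wanted cells: green (198,273), orange (215,258), purple (240,240), yellow (263,220) and brown (262,192). The look-alikes are three pink cells at (194,225), (224,207) and (259,160). The board is at (312,180), the dock at (370,160), the tray at (277,272) and the isolator at (153,315). Next I'll make a top-down map.

```bash
cat > top.py <<'E'
from h import *
# orthographic: x 0.1..1.0 (up), y -0.5..0.6
import sys
def render(cams,name,x0=0.15,x1=0.95,y0=-0.55,y1=0.55,s=700,zmax=0.2):
    W=int((y1-y0)*s);H=int((x1-x0)*s)
    img=np.zeros((H,W,3),np.uint8);zz=np.full((H,W),-1.)
    for c in cams:
        d=np.load('last_%s.npz'%c);P=d['P'].reshape(-1,3);C=d['im'].reshape(-1,3)
        ok=np.isfinite(P).all(1)&(P[:,2]<zmax)&(P[:,2]>-.02);P=P[ok];C=C[ok]
        u=((y1-P[:,1])*s).astype(int);v=((x1-P[:,0])*s).astype(int)
        k=(u>=0)&(u<W-1)&(v>=0)&(v<H-1);u,v,P,C=u[k],v[k],P[k],C[k]
        for du in(0,1):
          for dv in (0,1):
            for a,b,z,col in zip(v+dv,u+du,P[:,2],C):
                if z>zz[a,b]+.003: zz[a,b]=z;img[a,b]=col
    for t in np.arange(-5,6)/10: cv2.putText(img,'%.1f'%t,(int((y1-t)*s),10),0,.35,(255,)*3); img[::8,min(W-1,int((y1-t)*s))]=255
    for t in np.arange(2,10)/10: cv2.putText(img,'%.1f'%t,(0,int((x1-t)*s)),0,.35,(255,)*3); img[int((x1-t)*s),::8]=255
    cv2.imwrite('pics/%s.png'%name,img[...,::-1])
if __name__=='__main__': render(['scene','side'],'top0')
E
python3 top.py
python3 - <<'E'
from h import *
# cell tops
for c in('scene','side'):
    d=np.load('last_%s.npz'%c);P=d['P'];im=d['im']
    m=((P[...,2]>.074)&(P[...,2]<.09)&(P[...,0]<.95)&(P[...,0]>.2)).astype(np.uint8)
    n,l,st,ce=cv2.connectedComponentsWithStats(m,connectivity=4)
    for i in range(1,n):
        if st[i,4]<60: continue
        q=P[l==i]; b=st[i,1]+st[i,3]+6; u=int(ce[i,0])
        (cx,cy),r=cv2.minEnclosingCircle(q[:,:2].astype(np.float32))
        print(c,ce[i].round(),st[i,4],'ctr',round(cx,4),round(cy,4),'r',round(r,4),'z',np.median(q[:,2]).round(4),im[min(b,419),u])
E
```

```text
scene [495.  25.] 485 ctr 0.5046 1.4567 r 0.303 z 0.0819 [128 133 132]
scene [398. 104.] 360 ctr 0.5016 0.6322 r 0.1511 z 0.0815 [ 52 113 212]
scene [258. 152.] 141 ctr 0.3356 0.1344 r 0.0258 z 0.0792 [161  83 110]
scene [261. 183.] 177 ctr 0.4296 0.0397 r 0.0237 z 0.0815 [48 20 16]
scene [223. 197.] 198 ctr 0.3889 -0.0644 r 0.0246 z 0.0815 [164  84 112]
scene [467. 202.] 116 ctr 0.8828 0.3567 r 0.0355 z 0.0783 [172 144  38]
scene [263. 210.] 212 ctr 0.5 -0.0308 r 0.0254 z 0.081 [173 146  30]
scene [193. 215.] 220 ctr 0.3802 -0.1593 r 0.0248 z 0.0811 [165  86 113]
scene [238. 230.] 236 ctr 0.5003 -0.1196 r 0.0242 z 0.0812 [ 87  63 123]
scene [214. 249.] 243 ctr 0.4954 -0.2021 r 0.0245 z 0.081 [159  70  18]
scene [195. 265.] 279 ctr 0.4987 -0.2603 r 0.024 z 0.081 [28 96 46]
scene [ 85. 342.] 273 ctr 0.4719 -0.5448 r 0.0252 z 0.0853 [137 111  77]
scene [220. 352.] 232 ctr 0.6886 -0.3708 r 0.0237 z 0.0815 [168 174 164]
scene [ 96. 353.] 275 ctr 0.5113 -0.544 r 0.0264 z 0.0851 [ 42  82 113]
scene [ 85. 402.] 221 ctr 0.5769 -0.6182 r 0.0477 z 0.0822 [29 60 48]
side [53. 58.] 448 ctr 0.694
[... 332 characters left out ...]
[225. 226.] 224 ctr 0.4271 0.0425 r 0.0249 z 0.0801 [89 61 81]
side [167. 229.] 221 ctr 0.3296 0.135 r 0.0241 z 0.0799 [212 123 164]
side [298. 242.] 258 ctr 0.4967 -0.1189 r 0.0233 z 0.0797 [130  99 169]
side [443. 253.] 201 ctr 0.6813 -0.3698 r 0.0228 z 0.0814 [232 234 227]
side [244. 257.] 282 ctr 0.3866 -0.0651 r 0.0239 z 0.0799 [212 126 163]
side [326. 261.] 289 ctr 0.4939 -0.199 r 0.0235 z 0.0799 [209 115  83]
side [350. 275.] 329 ctr 0.4937 -0.26 r 0.0235 z 0.0801 [ 58 136  96]
side [274. 283.] 334 ctr 0.3747 -0.1608 r 0.0233 z 0.08 [216 126 165]
side [494. 356.] 444 ctr 0.502 -0.546 r 0.0275 z 0.0837 [255 227 151]
side [485. 372.] 476 ctr 0.466 -0.5456 r 0.0269 z 0.0837 [ 71 141 240]
```

View pics/top0.png

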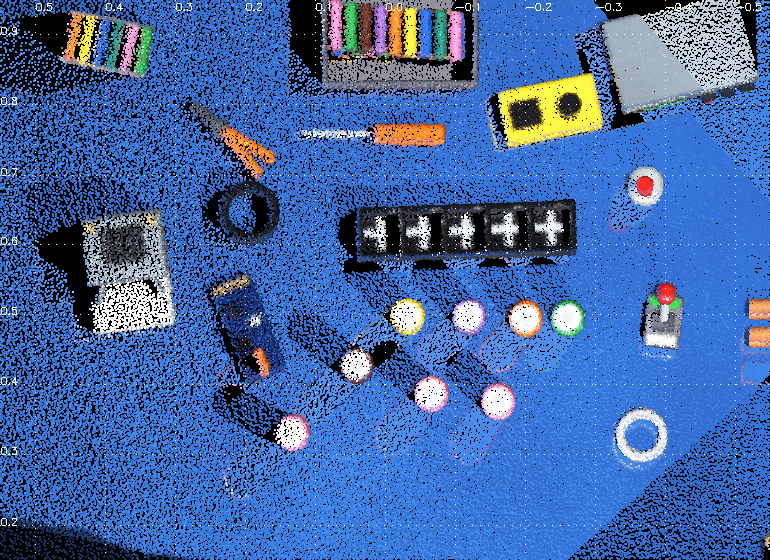

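```bash
cat > meas.py <<'E'
from h import *
def rect(P,z0,z1,x0,x1,y0,y1,mask=None):
    m=(P[...,2]>z0)&(P[...,2]<z1)&(P[...,0]>x0)&(P[...,0]<x1)&(P[...,1]>y0)&(P[...,1]<y1)
    if mask is not None: m&=mask
    q=P[m]
    if len(q)<8: return None
    r=cv2.minAreaRect(q[:,:2].astype(np.float32))
    return np.round(r[0],4),np.round(r[1],4),round(r[2],1),len(q),q[:,2].mean().round(4),q[:,:2].mean(0).round(4)
if __name__=='__main__':
  for c in('scene','side'):
    P=np.load('last_%s.npz'%c)['P'];im=np.load('last_%s.npz'%c)['im'].astype(int)
    print(c)
    print('tray',rect(P,.033,.042,.55,.70,-.3,.1))
    print('dock',rect(P,.050,.06,.48,.66,.30,.45))
    print('ledge',rect(P,.015,.04,.44,.66,.28,.47))
    print('board',rect(P,.006,.06,.38,.58,.13,.28))
    print('plate',rect(P,.006,.013,.38,.58,.13,.28))
    print('fin',rect(P,.04,.06,.38,.58,.13,.28))
    print('isobase',rect(P,.02,.03,.42,.56,-.45,-.33))
    red=(im[...,0]>120)&(im[...,1]<80)&(im[...,2]<80)
    print('ball',rect(P,.05,.13,.42,.60,-.45,-.33,red))
    q=P[(P[...,2]>.05)&(P[...,2]<.13)&(abs(P[...,0]-.51)<.09)&(abs(P[...,1]+.39)<.06)&red]
    A=np.c_[2*q,np.ones(len(q))];x=np.linalg.lstsq(A,(q**2).sum(1),rcond=None)[0]
    print('ballfit',x[:3].round(4),np.sqrt(x[3]+x[:3]@x[:3]).round(4),'tblz',np.nanmedian(P[(abs(P[...,0]-.6)<.3)&(abs(P[...,1])<.4)&(abs(P[...,2])<.01)][:,2]))
E
python3 meas.py
```

```text
scene
tray (array([ 0.6213, -0.1143]), array([0.0749, 0.3138]), 2.1, 960, np.float64(0.0361), array([ 0.6225, -0.124 ]))
dock (array([0.5997, 0.3726]), array([0.0907, 0.1199]), 8.0, 731, np.float64(0.0534), array([0.6003, 0.3703]))
ledge (array([0.5651, 0.3676]), array([0.1642, 0.1164]), 6.7, 710, np.float64(0.0223), array([0.5508, 0.3485]))
board (array([0.4879, 0.1954]), array([0.1462, 0.0848]), 8.7, 742, np.float64(0.0147), array([0.4802, 0.1916]))
plate (array([0.4879, 0.1956]), array([0.1461, 0.0848]), 8.5, 575, np.float64(0.0089), array([0.4908, 0.1957]))
fin (array([0.4342, 0.1776]), array([0.0346, 0.0144]), 24.5, 65, np.float64(0.0499), array([0.4354, 0.1756]))
isobase (array([ 0.4936, -0.3963]), array([0.0509, 0.0712]), 83.6, 432, np.float64(0.0254), array([ 0.4975, -0.4001]))
ball (array([ 0.5371, -0.4025]), array([0.0193, 0.021 ]), 4.4, 100, np.float64(0.1054), array([ 0.5373, -0.4033]))
ballfit [ 0.5345 -0.4021  0.1009] 0.0101 tblz 0.0002626412953568025
side
tray (array([ 0.619 , -0.1144]), array([0.0762, 0.3122]), 1.7, 776, np.float64(0.0351), array([ 0.6177, -0.1268]))

[... 155 characters left out ...]
3, 0.1191]), 7.3, 874, np.float64(0.0226), array([0.5364, 0.3548]))
board (array([0.481, 0.197]), array([0.1475, 0.0615]), 21.5, 702, np.float64(0.0147), array([0.4701, 0.1895]))
plate (array([0.481, 0.197]), array([0.1475, 0.0615]), 21.5, 537, np.float64(0.008), array([0.4825, 0.1941]))
fin (array([0.4322, 0.1781]), array([0.0387, 0.0119]), 19.6, 76, np.float64(0.0485), array([0.4305, 0.1757]))
isobase (array([ 0.4888, -0.3963]), array([0.0507, 0.0702]), 84.1, 644, np.float64(0.0245), array([ 0.4839, -0.3984]))
ball (array([ 0.5253, -0.4024]), array([0.0181, 0.0228]), 8.5, 94, np.float64(0.1016), array([ 0.5236, -0.4026]))
ballfit [ 0.5287 -0.401   0.0982] 0.0116 tblz -0.0006322798613628278
```

Run:
```python
import cv2
a=cv2.imread('pics/scene0.png')
b=cv2.imread('pics/side0.png')
A=cv2.resize(a[135:205,275:415],None,fx=4,fy=4,interpolation=2)
B=cv2.resize(b[130:270,150:310],None,fx=2,fy=2,interpolation=2)
C=cv2.resize(b[280:360,370:450],None,fx=3.5,fy=3.5,interpolation=2)
import numpy as np
o=np.zeros((560+0,640,3),np.uint8);o[:280,:560]=A;o[280:,:320]=B;o[280:,330:610]=C
cv2.imwrite('pics/crop1.png',o)
```

```text
(no output)
```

View pics/crop1.png

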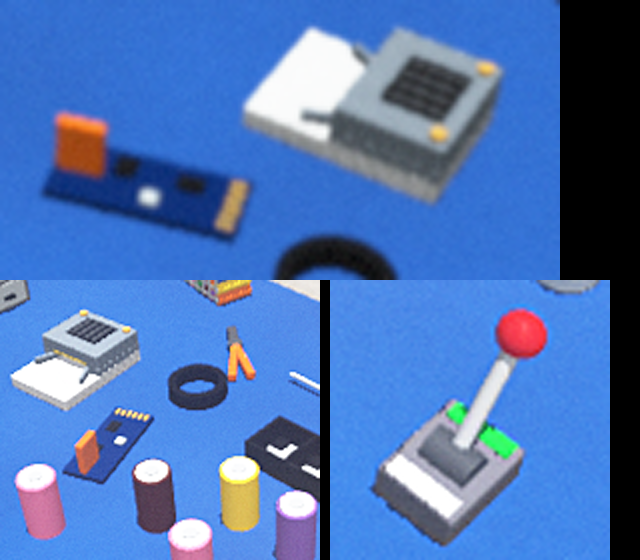

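```bash
cat > go.py <<'E'
from h import *
import sys
def delta(T,p,yaw):
    Rt=(R.from_euler('z',yaw)*R.from_euler('x',-np.pi/2)).as_matrix()
    d=T[:3,:3].T@(np.array(p)-T[:3,3])*100
    r=R.from_matrix(T[:3,:3].T@Rt).as_rotvec()
    print('x %.2f y %.2f z %.2f | rx %.3f ry %.3f rz %.3f | rows %.1f %.1f'%(*d,*r,np.linalg.norm(d)/4.17,np.degrees(np.linalg.norm(r))/7.16))
    T2=np.eye(4);T2[:3,:3]=Rt;T2[:3,3]=p;return T2
if __name__=='__main__':
    # args: x,y,z,yaw  ... successive legs assume previous reached
    s=bot.observe();T=T_tool(s);print('t %.2f'%s['clock'],s['position'].round(4),s['tool_rot'].round(3),'F',s['force'].round(1),'w',round(float(s['grip_width']),4),'q',s['qpos'].round(2))
    for a in sys.argv[1:]:
        v=[float(t) for t in a.split(',')];T=delta(T,v[:3],v[3])
E
python3 go.py 0.45,0.2,0.30,0 0.585,-0.406,0.2,0
```

```text
t 0.15 [0.1744 0.5999 0.2309] [-1.571e+00  1.000e-03  1.288e+00] F [-0.1 -0.8 -0.1] w 0.0853 q [-1.36  0.52 -0.04  1.6   0.02  1.02 -0.11]
x -30.72 y -6.88 z -37.63 | rx 0.001 ry 1.288 rz -0.001 | rows 11.8 10.3
x 13.50 y 10.00 z -60.60 | rx 0.000 ry 0.000 rz 0.000 | rows 15.1 0.0
```

>>> arm_command --moves '[{"x": -10.2, "y": -2.3, "z": -12.5, "ry": 0.43, "gripper": -1}, {"x": -10.2, "y": -2.3, "z": -12.5, "ry": 0.43, "gripper": -1}, {"x": -10.2, "y": -2.3, "z": -12.5, "ry": 0.43, "gripper": -1}, {"x": -10.2, "y": -2.3, "z": -12.5, "ry": 0.43, "gripper": -1}, {"x": -20, "y": -4.5, "z": -25, "ry": 0.62, "gripper": -1}]'

```text
invalid input at $.moves[0]: expected keys rx, ry, rz, x, y, z, gripper
```

```bash
python3 go.py 0.45,0.2,0.30,0
```

```text
t 0.15 [0.1744 0.5999 0.2309] [-1.571e+00  1.000e-03  1.288e+00] F [-0.1 -0.8 -0.1] w 0.0853 q [-1.36  0.52 -0.04  1.6   0.02  1.02 -0.11]
x -30.72 y -6.88 z -37.63 | rx 0.001 ry 1.288 rz -0.001 | rows 11.8 10.3
```

>>> arm_command --moves '[{"rx": 0, "ry": 1.288, "rz": 0, "x": -30.7, "y": -6.9, "z": -37.6, "gripper": -1}, {"rx": 0, "ry": 1.288, "rz": 0, "x": -30.7, "y": -6.9, "z": -37.6, "gripper": -1}, {"rx": 0, "ry": 1.288, "rz": 0, "x": -30.7, "y": -6.9, "z": -37.6, "gripper": -1}, {"rx": 0, "ry": 1.288, "rz": 0, "x": -30.7, "y": -6.9, "z": -37.6, "gripper": -1}, {"rx": 0, "ry": 1.288, "rz": 0, "x": -30.7, "y": -6.9, "z": -37.6, "gripper": -1}]'

```text
clock: 0.57
position: [0.2921, 0.4284, 0.2608]
tool_rot: [-1.571, 0.0, 0.657]
force: [1.1, 1.8, -0.3]
grip_width: 0.0252
```

```bash
python3 go.py 0.45,0.2,0.30,0
```

```text
t 0.57 [0.2921 0.4284 0.2608] [-1.571  0.     0.657] F [ 1.1  1.8 -0.3] w 0.0252 q [-1.2   0.32  0.15  1.85 -0.06  0.98 -0.37]
x -1.44 y -3.93 z -27.73 | rx -0.000 ry 0.657 rz -0.000 | rows 6.7 5.3
```

>>> arm_command --moves '[{"rx": 0, "ry": 0.657, "rz": 0, "x": -1.4, "y": -3.9, "z": -27.7, "gripper": -1}, {"rx": 0, "ry": 0.657, "rz": 0, "x": -1.4, "y": -3.9, "z": -27.7, "gripper": -1}, {"rx": 0, "ry": 0.657, "rz": 0, "x": -1.4, "y": -3.9, "z": -27.7, "gripper": -1}, {"rx": 0, "ry": 0.657, "rz": 0, "x": -1.4, "y": -3.9, "z": -27.7, "gripper": -1}, {"rx": 0, "ry": 0.657, "rz": 0, "x": -1.4, "y": -3.9, "z": -27.7, "gripper": -1}]'

```text
clock: 0.98
position: [0.4107, 0.2596, 0.29]
tool_rot: [-1.57, 0.0, 0.032]
force: [1.4, 1.4, 0.8]
grip_width: -0.0004
```

```bash
python3 - <<'E'
from h import *
cloud('wrist','w1')
E
python3 go.py 0.5,0,0.25,0
```

```text
t 1.03 [0.4153 0.253  0.2913] [-1.572 -0.003  0.014] F [ 5.1 -9.7  1.1] w -0.0001 q [-0.98  0.24  0.38  1.9  -0.1   1.02 -0.55]
x 8.11 y 4.18 z -25.41 | rx 0.001 ry 0.014 rz 0.003 | rows 6.5 0.1
```

View pics/w1.png

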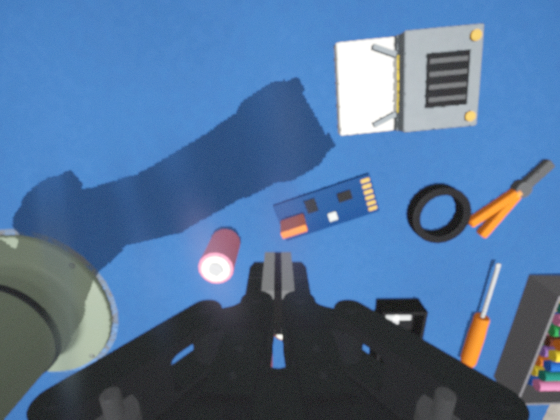

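>>> arm_command --moves '[{"rx": 0, "ry": 0, "rz": 0, "x": 17, "y": 9, "z": -66, "gripper": -1}, {"rx": 0, "ry": 0, "rz": 0, "x": 17, "y": 9, "z": -66, "gripper": -1}, {"rx": 0, "ry": 0, "rz": 0, "x": 17, "y": 9, "z": -66, "gripper": -1}, {"rx": 0, "ry": 0, "rz": 0, "x": 17, "y": 9, "z": -66, "gripper": -1}, {"rx": 0, "ry": 0, "rz": 0, "x": 17, "y": 9, "z": -66, "gripper": -1}]'

```text
clock: 1.45
position: [0.4691, 0.0617, 0.2622]
tool_rot: [-1.571, -0.0, 0.039]
force: [1.8, 1.0, 0.6]
grip_width: -0.0001
```

>>> arm_command --moves '[{"rx": 0, "ry": 0, "rz": 0, "x": 11.5, "y": 6, "z": -44.5, "gripper": -1}, {"rx": 0, "ry": 0, "rz": 0, "x": 11.5, "y": 6, "z": -44.5, "gripper": -1}, {"rx": 0, "ry": 0, "rz": 0, "x": 11.5, "y": 6, "z": -44.5, "gripper": -1}, {"rx": 0, "ry": 0, "rz": 0, "x": 11.5, "y": 6, "z": -44.5, "gripper": -1}, {"rx": 0, "ry": 0, "rz": 0, "x": 11.5, "y": 6, "z": -44.5, "gripper": -1}]'

```text
clock: 1.87
position: [0.5285, -0.1362, 0.235]
tool_rot: [-1.571, 0.0, 0.039]
force: [-0.1, 0.5, -0.1]
grip_width: 0.0004
```

```bash
python3 go.py 0.58,-0.31,0.25,0 0.585,-0.406,0.16,0
```

```text
t 1.87 [ 0.5285 -0.1362  0.235 ] [-1.571  0.     0.039] F [-0.1  0.5 -0.1] w 0.0004 q [-0.22  0.43  0.5   1.83 -0.25  0.95  0.43]
x 4.47 y -1.51 z -17.57 | rx -0.000 ry 0.039 rz -0.000 | rows 4.4 0.3
x 0.50 y 9.00 z -9.60 | rx 0.000 ry 0.000 rz 0.000 | rows 3.2 0.0
```

>>> arm_command --moves '[{"rx": 0, "ry": 0.14, "rz": 0, "x": 4.5, "y": 0, "z": -17.5, "gripper": -1}, {"rx": 0, "ry": 0.14, "rz": 0, "x": 4.5, "y": 0, "z": -17.5, "gripper": -1}, {"rx": 0, "ry": 0.14, "rz": 0, "x": 4.5, "y": 0, "z": -17.5, "gripper": -1}, {"rx": 0, "ry": 0.14, "rz": 0, "x": 4.5, "y": 0, "z": -17.5, "gripper": -1}, {"rx": 0, "ry": 0.14, "rz": 0, "x": 4.5, "y": 0, "z": -17.5, "gripper": -1}]'

```text
clock: 2.28
position: [0.5795, -0.3133, 0.2349]
tool_rot: [-1.573, 0.001, -0.106]
force: [0.6, -0.3, 0.5]
grip_width: -0.0003
```

```bash
python3 - <<'E'
from h import *
cloud('wrist','w2')
E
python3 go.py 0.592,-0.408,0.085,-0.1
```

```text
t 2.33 [ 0.5794 -0.3136  0.2347] [-1.573e+00  1.000e-03 -1.070e-01] F [-2.4 -1.2 -1.7] w 0.0002 q [ 0.08  0.63  0.52  1.52 -0.34  1.08  0.57]
x 2.27 y 14.99 z -9.21 | rx 0.003 ry -0.007 rz -0.001 | rows 4.3 0.1
```

View pics/w2.png

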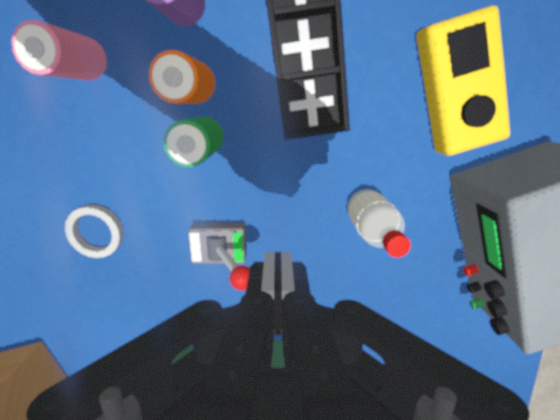

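>>> arm_command --moves '[{"rx": 0, "ry": 0, "rz": 0, "x": 2.3, "y": 15, "z": -9.2, "gripper": -1}, {"rx": 0, "ry": 0, "rz": 0, "x": 2.3, "y": 15, "z": -9.2, "gripper": -1}, {"rx": 0, "ry": 0, "rz": 0, "x": 2.3, "y": 15, "z": -9.2, "gripper": -1}, {"rx": 0, "ry": 0, "rz": 0, "x": 2.3, "y": 15, "z": -9.2, "gripper": -1}, {"rx": 0, "ry": 0, "rz": 0, "x": 2.3, "y": 15, "z": -9.2, "gripper": -1}]'

```text
clock: 2.75
position: [0.5906, -0.403, 0.0792]
tool_rot: [-1.569, 0.006, -0.104]
force: [-0.1, -0.3, -1.1]
grip_width: 0.0
```

>>> arm_command --moves '[{"rx": 0, "ry": 0, "rz": 0, "x": -2.5, "y": 0, "z": 0, "gripper": -1}, {"rx": 0, "ry": 0, "rz": 0, "x": -4.5, "y": 0, "z": 0, "gripper": -1}, {"rx": 0, "ry": 0, "rz": 0, "x": -6.5, "y": 0, "z": 0, "gripper": -1}, {"rx": 0, "ry": 0, "rz": 0, "x": -8.0, "y": 0, "z": 0, "gripper": -1}, {"rx": 0, "ry": 0, "rz": 0, "x": -9.0, "y": 0, "z": 0, "gripper": -1}]'

```text
clock: 3.17
position: [0.5029, -0.3918, 0.086]
tool_rot: [-1.571, -0.0, -0.102]
force: [1.5, -1.3, -1.1]
grip_width: -0.0
```

```bash
python3 go.py 0.478,-0.395,0.085,-0.1
python3 - <<'E'
from h import *
cloud('side','s2')
im=cv2.imread('pics/s2.png');cv2.imwrite('pics/s2c.png',cv2.resize(im[240:380,330:530],None,fx=3.5,fy=3.5))
E
```

```text
t 3.17 [ 0.5029 -0.3918  0.086 ] [-1.571 -0.    -0.102] F [ 1.5 -1.3 -1.1] w -0.0 q [ 0.3   0.76  0.42  1.69 -0.42  0.78  0.82]
x -2.45 y 0.10 z -0.58 | rx -0.000 ry -0.002 rz 0.000 | rows 0.6 0.0
```

View pics/s2c.png

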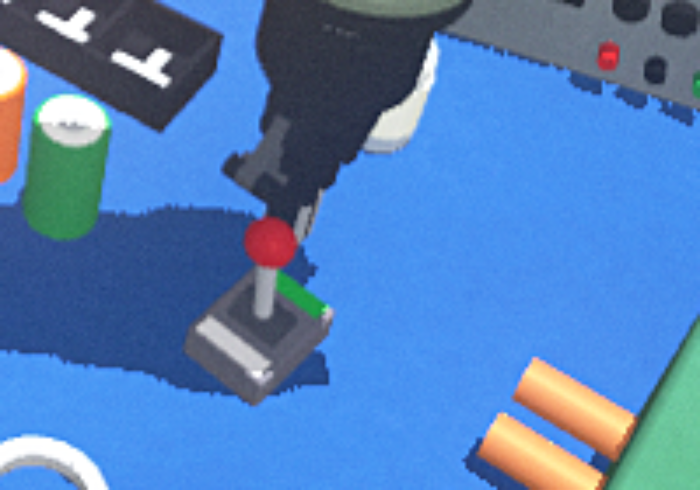

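>>> arm_command --moves '[{"rx": 0, "ry": 0, "rz": 0, "x": -0.7, "y": 0, "z": -0.2, "gripper": -1}, {"rx": 0, "ry": 0, "rz": 0, "x": -1.4, "y": 0, "z": -0.2, "gripper": -1}, {"rx": 0, "ry": 0, "rz": 0, "x": -2.0, "y": 0, "z": -0.2, "gripper": -1}, {"rx": 0, "ry": 0, "rz": 0, "x": -2.4, "y": 0, "z": -0.2, "gripper": -1}, {"rx": 0, "ry": 0, "rz": 0, "x": -2.6, "y": 0, "z": -0.2, "gripper": -1}]'

```text
clock: 3.63
position: [0.4782, -0.3916, 0.0855]
tool_rot: [-1.571, -0.001, -0.102]
force: [10.5, -2.0, -3.5]
grip_width: -0.0001
```

```bash
cat > lever.py <<'E'
from h import *
import sys
for c in('side','scene'):
    im,P,E=cloud(c,'lv_%s_%s'%(c,sys.argv[1]));im=im.astype(int)
    red=(im[...,0]>110)&(im[...,1]<70)&(im[...,2]<80)
    q=P[(P[...,2]>.06)&(P[...,2]<.13)&(abs(P[...,0]-.49)<.09)&(abs(P[...,1]+.39)<.04)&red]
    if len(q)<10: print('none');continue
    A=np.c_[2*q,np.ones(len(q))];x=np.linalg.lstsq(A,(q**2).sum(1),rcond=None)[0]
    v=np.array(E[:3,3])-q.mean(0);v/=np.linalg.norm(v)
    b=q.mean(0)-v*.0087
    print(c,len(q),'fit',x[:3].round(4),'ctr',b.round(4))
    dx=(b-np.array([.491 if c=='side' else .491,-.3963,.022]))@np.array([.995,-.1,0])
    print(' angle', np.arctan2(dx,b[2]-.022)+.5)
E
python3 lever.py a; python3 go.py
```

```text
side 167 fit [ 0.4492 -0.3923  0.0971] ctr [ 0.4497 -0.3924  0.0957]
 angle -0.012308946572597734
scene 20 fit [ 0.4561 -0.4011  0.1034] ctr [ 0.4515 -0.3995  0.096 ]
 angle 0.01479320186187516
t 3.73 [ 0.4786 -0.3915  0.0855] [-1.571e+00 -1.000e-03 -1.020e-01] F [ 3.1 -1.3 -0.7] w -0.0001 q [ 0.31  0.74  0.42  1.75 -0.42  0.75  0.85]
```

The isolator is off: both cameras put the lever angle near 0, and the push force rose at the stop. Now green.

>>> arm_command --moves '[{"rx": 0, "ry": 0, "rz": 0, "x": 2, "y": 0, "z": 0, "gripper": -1}, {"rx": 0, "ry": 0, "rz": 0, "x": 3, "y": -4, "z": 0, "gripper": -1}, {"rx": 0, "ry": 0, "rz": 0, "x": 3, "y": -8, "z": 1, "gripper": 0}, {"rx": 0, "ry": -0.1, "rz": 0, "x": 2.5, "y": -12, "z": 4, "gripper": 1}, {"rx": 0, "ry": -0.1, "rz": 0, "x": 1.5, "y": -12, "z": 8, "gripper": 1}]'

```text
clock: 4.15
position: [0.5028, -0.322, 0.2096]
tool_rot: [-1.576, -0.006, 0.001]
force: [1.7, -0.8, 0.6]
grip_width: 0.0358
```

```bash
python3 go.py 0.496,-0.26,0.17,0
```

```text
t 4.15 [ 0.5028 -0.322   0.2096] [-1.576e+00 -6.000e-03  1.000e-03] F [ 1.7 -0.8  0.6] w 0.0358 q [ 0.13  0.54  0.49  1.72 -0.31  0.94  0.75]
x -0.70 y 3.92 z 6.23 | rx 0.005 ry 0.001 rz 0.006 | rows 1.8 0.1
```

>>> arm_command --moves '[{"rx": 0, "ry": 0, "rz": 0, "x": -0.7, "y": 2, "z": 6.2, "gripper": 1}, {"rx": 0, "ry": 0, "rz": 0, "x": -0.7, "y": 2, "z": 6.2, "gripper": 1}, {"rx": 0, "ry": 0, "rz": 0, "x": -0.7, "y": 2, "z": 6.2, "gripper": 1}, {"rx": 0, "ry": 0, "rz": 0, "x": -0.7, "y": 2, "z": 6.2, "gripper": 1}, {"rx": 0, "ry": 0, "rz": 0, "x": -0.7, "y": 2, "z": 6.2, "gripper": 1}]'

```text
clock: 4.57
position: [0.495, -0.2572, 0.1849]
tool_rot: [-1.571, -0.0, -0.002]
force: [0.1, 0.0, 0.0]
grip_width: 0.0853
```

```bash
cat > wr.py <<'E'
from h import *
from meas import rect
import sys
im,P,E=cloud('wrist',sys.argv[1])
s=bot.observe();tp=s['position']
m=((P[...,2]>.074)&(P[...,2]<.092)&(P[...,0]<.95)&(P[...,0]>.2)).astype(np.uint8)
n,l,st,ce=cv2.connectedComponentsWithStats(m,connectivity=4)
for i in range(1,n):
    if st[i,4]<150: continue
    q=P[l==i];(cx,cy),r=cv2.minEnclosingCircle(q[:,:2].astype(np.float32))
    print(ce[i].round(),st[i,4],'ctr',round(cx,4),round(cy,4),'r',round(r,4),'z',np.median(q[:,2]).round(4))
print('tray',rect(P,.033,.042,.55,.70,-.3,.1))
E
python3 wr.py w3;python3 go.py 0.496,-0.26,0.042,0
```

```text
[283.  25.] 2987 ctr 0.5002 -0.119 r 0.0231 z 0.0807
[124.  82.] 2998 ctr 0.3791 -0.1599 r 0.0234 z 0.0806
[279. 134.] 2559 ctr 0.4978 -0.1994 r 0.0229 z 0.0806
[280. 205.] 2146 ctr 0.4979 -0.2592 r 0.023 z 0.0805
[468. 307.] 1149 ctr 0.6864 -0.3685 r 0.0232 z 0.0822
tray (array([ 0.6253, -0.1806]), array([0.0737, 0.1786]), 1.9, 4208, np.float64(0.0354), array([ 0.6251, -0.1809]))
t 4.62 [ 0.4949 -0.2577  0.1849] [-1.572 -0.    -0.003] F [-0.3 -1.2  0.4] w 0.0854 q [ 0.03  0.52  0.48  1.85 -0.31  0.85  0.66]
x 0.11 y 14.29 z -0.22 | rx 0.001 ry -0.003 rz 0.000 | rows 3.4 0.0
```

View pics/w3.png

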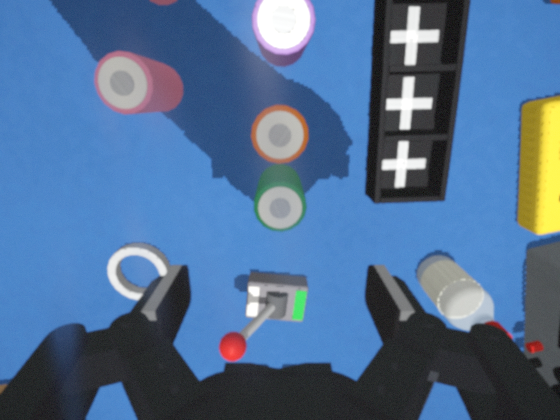

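>>> arm_command --moves '[{"rx": 0, "ry": 0, "rz": 0, "x": 0.3, "y": 3.5, "z": -0.2, "gripper": 1}, {"rx": 0, "ry": 0, "rz": 0, "x": 0.3, "y": 7, "z": -0.2, "gripper": 1}, {"rx": 0, "ry": 0, "rz": 0, "x": 0.3, "y": 10.5, "z": -0.2, "gripper": 1}, {"rx": 0, "ry": 0, "rz": 0, "x": 0.3, "y": 13, "z": -0.2, "gripper": 1}, {"rx": 0, "ry": 0, "rz": 0, "x": 0.3, "y": 14.3, "z": -0.2, "gripper": 1}]'

```text
clock: 5.03
position: [0.4964, -0.2593, 0.0387]
tool_rot: [-1.57, 0.003, -0.004]
force: [0.9, 0.1, 0.2]
grip_width: 0.0853
```

>>> arm_command --moves '[{"rx": 0, "ry": 0, "rz": 0, "x": 0, "y": 0, "z": 0, "gripper": 0.3}, {"rx": 0, "ry": 0, "rz": 0, "x": 0, "y": 0, "z": 0, "gripper": 0}, {"rx": 0, "ry": 0, "rz": 0, "x": 0, "y": 0, "z": 0, "gripper": -0.3}, {"rx": 0, "ry": 0, "rz": 0, "x": 0, "y": 0, "z": 0, "gripper": -0.3}, {"rx": 0, "ry": 0, "rz": 0, "x": 0, "y": 0, "z": 0, "gripper": -0.3}]' --squeeze 40

```text
clock: 5.45
position: [0.4985, -0.2592, 0.0433]
tool_rot: [-1.572, -0.002, -0.002]
force: [-3.0, -0.9, 8.7]
grip_width: 0.0452
```

```bash
python3 go.py 0.498,-0.259,0.14,0 0.6265,-0.236,0.14,0 0.6265,-0.236,0.052,0
python3 - <<'E'
from h import *
cloud('side','s3')
im=cv2.imread('pics/s3.png');cv2.imwrite('pics/s3c.png',cv2.resize(im[190:340,250:450],None,fx=3.5,fy=3.5))
E
```

```text
t 5.45 [ 0.4985 -0.2592  0.0433] [-1.572 -0.002 -0.002] F [-3.  -0.9  8.7] w 0.0452 q [ 0.13  0.73  0.35  1.91 -0.44  0.57  0.76]
x -0.03 y -9.67 z 0.01 | rx 0.001 ry -0.002 rz 0.002 | rows 2.3 0.0
x 12.85 y 0.00 z 2.30 | rx 0.000 ry 0.000 rz 0.000 | rows 3.1 0.0
x 0.00 y 8.80 z -0.00 | rx 0.000 ry 0.000 rz 0.000 | rows 2.1 0.0
```

View pics/s3c.png

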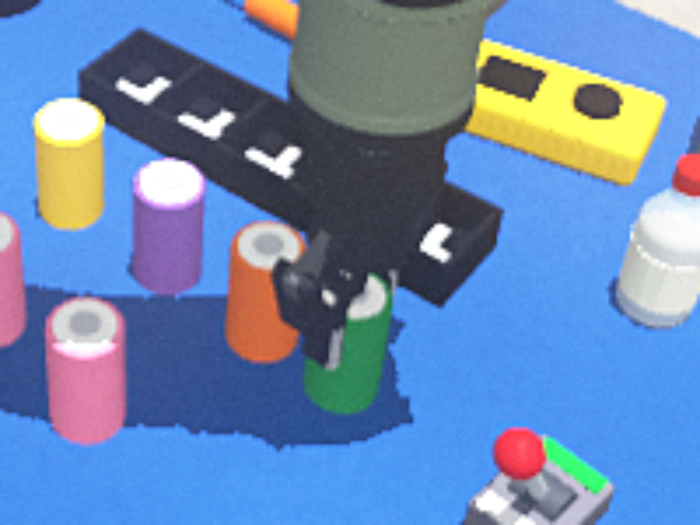

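>>> arm_command --moves '[{"rx": 0, "ry": 0, "rz": 0, "x": 0, "y": -3, "z": 0, "gripper": -0.3}, {"rx": 0, "ry": 0, "rz": 0, "x": 0, "y": -6.5, "z": 0, "gripper": -0.3}, {"rx": 0, "ry": 0, "rz": 0, "x": 3, "y": -8.5, "z": 0.5, "gripper": -0.3}, {"rx": 0, "ry": 0, "rz": 0, "x": 6.5, "y": -8.5, "z": 1.3, "gripper": -0.3}, {"rx": 0, "ry": 0, "rz": 0, "x": 10, "y": -8.5, "z": 2.3, "gripper": -0.3}]'

```text
clock: 5.92
position: [0.5999, -0.236, 0.1298]
tool_rot: [-1.572, -0.004, -0.003]
force: [0.3, -0.3, -3.3]
grip_width: 0.0451
```

```bash
python3 go.py 0.6265,-0.236,0.095,0
```

```text
t 5.92 [ 0.5999 -0.236   0.1298] [-1.572 -0.004 -0.003] F [ 0.3 -0.3 -3.3] w 0.0451 q [ 0.    0.71  0.44  1.65 -0.38  0.86  0.6 ]
x 2.64 y 3.49 z 0.01 | rx 0.001 ry -0.003 rz 0.004 | rows 1.1 0.0
```

>>> arm_command --moves '[{"rx": 0, "ry": 0, "rz": 0, "x": 2.0, "y": 0, "z": 0, "gripper": -0.3}, {"rx": 0, "ry": 0, "rz": 0, "x": 2.65, "y": 0, "z": 0, "gripper": -0.3}, {"rx": 0, "ry": 0, "rz": 0, "x": 2.65, "y": 1.5, "z": 0, "gripper": -0.3}, {"rx": 0, "ry": 0, "rz": 0, "x": 2.65, "y": 3.5, "z": 0, "gripper": -0.3}, {"rx": 0, "ry": 0, "rz": 0, "x": 2.65, "y": 3.5, "z": 0, "gripper": -0.3}]'

```text
clock: 6.33
position: [0.6226, -0.2352, 0.0892]
tool_rot: [-1.57, 0.004, -0.002]
force: [-0.1, -0.0, -4.1]
grip_width: 0.0454
```

```bash
python3 - <<'E'
from h import *
cloud('scene','c4')
im=cv2.imread('pics/c4.png');cv2.imwrite('pics/c4c.png',cv2.resize(im[190:340,180:380],None,fx=3.5,fy=3.5))
E
python3 go.py 0.6265,-0.236,0.051,0
```

```text
t 6.38 [ 0.6231 -0.2356  0.0909] [-1.57   0.003 -0.002] F [ 0.1  0.1 -2.2] w 0.0454 q [ 0.01  0.8   0.42  1.6  -0.4   0.83  0.59]
x 0.35 y 3.99 z -0.04 | rx -0.001 ry -0.002 rz -0.003 | rows 1.0 0.0
```

View pics/c4c.png

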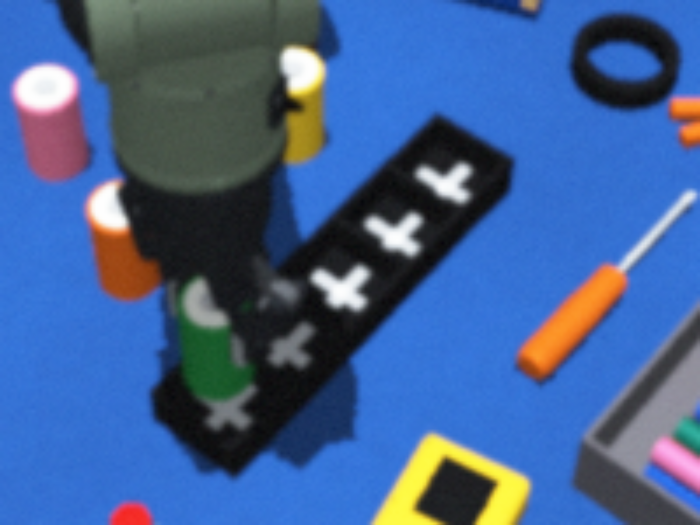

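>>> arm_command --moves '[{"rx": 0, "ry": 0, "rz": 0, "x": 0.2, "y": 1, "z": 0, "gripper": -0.3}, {"rx": 0, "ry": 0, "rz": 0, "x": 0.2, "y": 2, "z": 0, "gripper": -0.3}, {"rx": 0, "ry": 0, "rz": 0, "x": 0.2, "y": 2.9, "z": 0, "gripper": -0.3}, {"rx": 0, "ry": 0, "rz": 0, "x": 0.2, "y": 3.4, "z": 0, "gripper": -0.3}, {"rx": 0, "ry": 0, "rz": 0, "x": 0.2, "y": 3.7, "z": 0, "gripper": -0.3}]'

```text
clock: 6.8
position: [0.6259, -0.2357, 0.0537]
tool_rot: [-1.571, 0.001, -0.002]
force: [-0.2, 0.2, -3.4]
grip_width: 0.0452
```

>>> arm_command --moves '[{"rx": 0, "ry": 0, "rz": 0, "x": 0, "y": 0.1, "z": 0, "gripper": -0.3}, {"rx": 0, "ry": 0, "rz": 0, "x": 0, "y": 0.2, "z": 0, "gripper": -0.3}, {"rx": 0, "ry": 0, "rz": 0, "x": 0, "y": 0.3, "z": 0, "gripper": -0.3}, {"rx": 0, "ry": 0, "rz": 0, "x": 0, "y": 0.4, "z": 0, "gripper": -0.3}, {"rx": 0, "ry": 0, "rz": 0, "x": 0, "y": 0.4, "z": 0, "gripper": -0.3}]'

```text
clock: 7.22
position: [0.6264, -0.2359, 0.0507]
tool_rot: [-1.571, -0.0, -0.002]
force: [0.2, -0.5, -3.4]
grip_width: 0.045
```

>>> arm_command --moves '[{"rx": 0, "ry": 0, "rz": 0, "x": 0, "y": 0.05, "z": 0, "gripper": -0.3}, {"rx": 0, "ry": 0, "rz": 0, "x": 0, "y": 0.1, "z": 0, "gripper": -0.3}, {"rx": 0, "ry": 0, "rz": 0, "x": 0, "y": 0.15, "z": 0, "gripper": -0.3}, {"rx": 0, "ry": 0, "rz": 0, "x": 0, "y": 0.15, "z": 0, "gripper": -0.3}, {"rx": 0, "ry": 0, "rz": 0, "x": 0, "y": 0.15, "z": 0, "gripper": -0.3}]'

```text
clock: 7.63
position: [0.6264, -0.2359, 0.0494]
tool_rot: [-1.571, -0.0, -0.002]
force: [-1.9, 0.1, 3.7]
grip_width: 0.0449
```

>>> arm_command --moves '[{"rx": 0, "ry": 0, "rz": 0, "x": 0, "y": 0, "z": 0, "gripper": 0.3}, {"rx": 0, "ry": 0, "rz": 0, "x": 0, "y": 0, "z": 0, "gripper": 0.7}, {"rx": 0, "ry": 0, "rz": 0, "x": 0, "y": 0, "z": 0, "gripper": 1}, {"rx": 0, "ry": 0, "rz": 0, "x": 0, "y": 0, "z": 0, "gripper": 1}, {"rx": 0, "ry": 0, "rz": 0, "x": 0, "y": -3, "z": 0, "gripper": 1}]'

```text
clock: 8.05
position: [0.6239, -0.2346, 0.0747]
tool_rot: [-1.569, 0.007, -0.002]
force: [0.5, 0.6, 0.2]
grip_width: 0.0853
```

```bash
python3 go.py 0.6265,-0.236,0.16,0 0.498,-0.1995,0.16,0 0.498,-0.1995,0.042,0
```

```text
t 8.05 [ 0.6239 -0.2346  0.0747] [-1.569  0.007 -0.002] F [0.5 0.6 0.2] w 0.0853 q [ 0.02  0.82  0.41  1.6  -0.41  0.82  0.6 ]
x 0.20 y -8.53 z -0.12 | rx -0.002 ry -0.002 rz -0.007 | rows 2.0 0.1
x -12.85 y 0.00 z 3.65 | rx 0.000 ry 0.000 rz 0.000 | rows 3.2 0.0
x 0.00 y 11.80 z -0.00 | rx 0.000 ry 0.000 rz 0.000 | rows 2.8 0.0
```

>>> arm_command --moves '[{"rx": 0, "ry": 0, "rz": 0, "x": 0, "y": -4, "z": 0, "gripper": 1}, {"rx": 0, "ry": 0, "rz": 0, "x": 0, "y": -8, "z": 0, "gripper": 1}, {"rx": 0, "ry": 0, "rz": 0, "x": -4, "y": -8.5, "z": 1.2, "gripper": 1}, {"rx": 0, "ry": 0, "rz": 0, "x": -8, "y": -8.5, "z": 2.4, "gripper": 1}, {"rx": 0, "ry": 0, "rz": 0, "x": -12, "y": -8.5, "z": 3.6, "gripper": 1}]'

```text
clock: 8.47
position: [0.5056, -0.1994, 0.1646]
tool_rot: [-1.571, -0.001, -0.002]
force: [0.2, -1.2, 0.0]
grip_width: 0.0856
```

```bash
python3 wr.py w5; python3 go.py 0.498,-0.1995,0.042,0
```

```text
[105.  26.] 3432 ctr 0.3906 -0.0643 r 0.0234 z 0.0806
[268. 103.] 3358 ctr 0.5004 -0.1183 r 0.0231 z 0.0807
[109. 162.] 2885 ctr 0.3792 -0.1598 r 0.0233 z 0.0806
[266. 210.] 2498 ctr 0.4977 -0.1987 r 0.0228 z 0.0805
[421. 254.] 2543 ctr 0.6261 -0.2357 r 0.0239 z 0.0865
tray (array([ 0.6243, -0.1547]), array([0.0731, 0.2304]), 2.0, 5580, np.float64(0.0355), array([ 0.6215, -0.1417]))
t 8.52 [ 0.4956 -0.1972  0.1629] [-1.567  0.008 -0.005] F [-3.6 -2.4  1.3] w 0.0855 q [-0.08  0.52  0.48  1.92 -0.33  0.79  0.58]
x 0.33 y 12.09 z -0.27 | rx -0.004 ry -0.005 rz -0.008 | rows 2.9 0.1
```

View pics/w5.png

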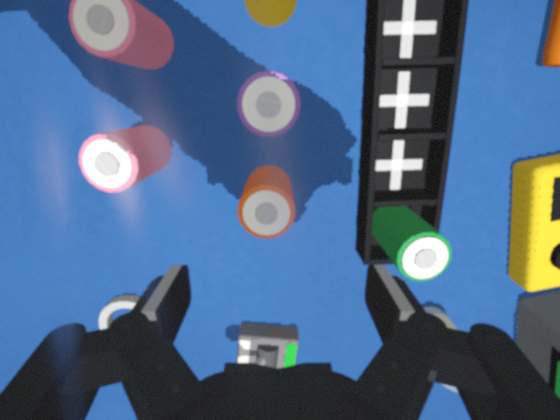

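>>> arm_command --moves '[{"rx": 0, "ry": 0, "rz": 0, "x": -0.85, "y": 1, "z": 0.1, "gripper": 1}, {"rx": 0, "ry": 0, "rz": 0, "x": -0.85, "y": 4.5, "z": 0.1, "gripper": 1}, {"rx": 0, "ry": 0, "rz": 0, "x": -0.85, "y": 8, "z": 0.1, "gripper": 1}, {"rx": 0, "ry": 0, "rz": 0, "x": -0.85, "y": 11, "z": 0.1, "gripper": 1}, {"rx": 0, "ry": 0, "rz": 0, "x": -0.85, "y": 12.25, "z": 0.1, "gripper": 1}]'

```text
clock: 8.93
position: [0.497, -0.1982, 0.0385]
tool_rot: [-1.57, 0.003, -0.002]
force: [-1.1, -0.1, -0.7]
grip_width: 0.0856
```

>>> arm_command --moves '[{"rx": 0, "ry": 0, "rz": 0, "x": 0, "y": 0, "z": 0, "gripper": 0.3}, {"rx": 0, "ry": 0, "rz": 0, "x": 0, "y": 0, "z": 0, "gripper": 0}, {"rx": 0, "ry": 0, "rz": 0, "x": 0, "y": 0, "z": 0, "gripper": -0.3}, {"rx": 0, "ry": 0, "rz": 0, "x": 0, "y": 0, "z": 0, "gripper": -0.3}, {"rx": 0, "ry": 0, "rz": 0, "x": 0, "y": 0, "z": 0, "gripper": -0.3}]' --squeeze 40

```text
clock: 9.35
position: [0.4993, -0.1991, 0.0433]
tool_rot: [-1.571, -0.002, -0.002]
force: [-2.6, -0.6, 9.1]
grip_width: 0.045
```

>>> arm_command --moves '[{"rx": 0, "ry": 0, "rz": 0, "x": 0, "y": -3, "z": 0, "gripper": -0.3}, {"rx": 0, "ry": 0, "rz": 0, "x": 0, "y": -6.5, "z": 1, "gripper": -0.3}, {"rx": 0, "ry": 0, "rz": 0, "x": 3, "y": -8, "z": 2.4, "gripper": -0.3}, {"rx": 0, "ry": 0, "rz": 0, "x": 6.5, "y": -8, "z": 2.4, "gripper": -0.3}, {"rx": 0, "ry": 0, "rz": 0, "x": 10, "y": -8, "z": 2.4, "gripper": -0.3}]'

```text
clock: 9.77
position: [0.6008, -0.1736, 0.1246]
tool_rot: [-1.571, -0.004, -0.0]
force: [0.6, -0.2, -3.7]
grip_width: 0.0451
```

>>> arm_command --moves '[{"rx": 0, "ry": 0, "rz": 0, "x": 2, "y": 0, "z": 0, "gripper": -0.3}, {"rx": 0, "ry": 0, "rz": 0, "x": 2.65, "y": 0.5, "z": 0, "gripper": -0.3}, {"rx": 0, "ry": 0, "rz": 0, "x": 2.65, "y": 2.5, "z": 0, "gripper": -0.3}, {"rx": 0, "ry": 0, "rz": 0, "x": 2.65, "y": 3, "z": 0, "gripper": -0.3}, {"rx": 0, "ry": 0, "rz": 0, "x": 2.65, "y": 3, "z": 0, "gripper": -0.3}]'

```text
clock: 10.18
position: [0.6237, -0.1748, 0.0908]
tool_rot: [-1.57, 0.002, -0.002]
force: [-0.4, -0.1, -3.6]
grip_width: 0.0454
```

```bash
python3 - <<'E'
from h import *
cloud('scene','c6')
im=cv2.imread('pics/c6.png');cv2.imwrite('pics/c6c.png',cv2.resize(im[190:340,180:380],None,fx=3.5,fy=3.5))
E
python3 go.py 0.6245,-0.175,0.0495,0
```

```text
t 10.23 [ 0.6242 -0.1751  0.0918] [-1.571e+00  1.000e-03 -2.000e-03] F [ 0.  -0.3 -2.6] w 0.0453 q [-0.09  0.77  0.43  1.66 -0.41  0.81  0.52]
x 0.03 y 4.23 z 0.01 | rx -0.000 ry -0.002 rz -0.001 | rows 1.0 0.0
```

View pics/c6c.png

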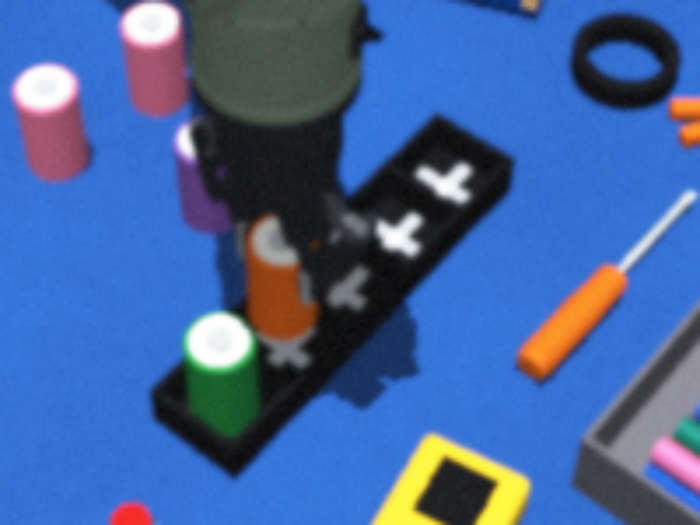

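Green is seated in c0, and orange is over c1. Lowering.

>>> arm_command --moves '[{"rx": 0, "ry": 0, "rz": 0, "x": 0, "y": 1.2, "z": 0, "gripper": -0.3}, {"rx": 0, "ry": 0, "rz": 0, "x": 0, "y": 2.3, "z": 0, "gripper": -0.3}, {"rx": 0, "ry": 0, "rz": 0, "x": 0, "y": 3.2, "z": 0, "gripper": -0.3}, {"rx": 0, "ry": 0, "rz": 0, "x": 0, "y": 3.7, "z": 0, "gripper": -0.3}, {"rx": 0, "ry": 0, "rz": 0, "x": 0, "y": 3.9, "z": 0, "gripper": -0.3}]'

```text
clock: 10.65
position: [0.6244, -0.1749, 0.0514]
tool_rot: [-1.571, 0.001, -0.002]
force: [0.2, 1.2, -3.8]
grip_width: 0.045
```

>>> arm_command --moves '[{"rx": 0, "ry": 0, "rz": 0, "x": 0, "y": 0.1, "z": 0, "gripper": -0.3}, {"rx": 0, "ry": 0, "rz": 0, "x": 0, "y": 0.2, "z": 0, "gripper": -0.3}, {"rx": 0, "ry": 0, "rz": 0, "x": 0, "y": 0.3, "z": 0, "gripper": -0.3}, {"rx": 0, "ry": 0, "rz": 0, "x": 0, "y": 0.35, "z": 0, "gripper": -0.3}, {"rx": 0, "ry": 0, "rz": 0, "x": 0, "y": 0.35, "z": 0, "gripper": -0.3}]'

```text
clock: 11.07
position: [0.6252, -0.1751, 0.0496]
tool_rot: [-1.571, -0.001, -0.002]
force: [-0.7, 0.0, -0.3]
grip_width: 0.0451
```

>>> arm_command --moves '[{"rx": 0, "ry": 0, "rz": 0, "x": 0, "y": 0, "z": 0, "gripper": 0.3}, {"rx": 0, "ry": 0, "rz": 0, "x": 0, "y": 0, "z": 0, "gripper": 0.7}, {"rx": 0, "ry": 0, "rz": 0, "x": 0, "y": 0, "z": 0, "gripper": 1}, {"rx": 0, "ry": 0, "rz": 0, "x": 0, "y": -2, "z": 0, "gripper": 1}, {"rx": 0, "ry": 0, "rz": 0, "x": 0, "y": -6, "z": 0, "gripper": 1}]'

```text
clock: 11.48
position: [0.6228, -0.1743, 0.1061]
tool_rot: [-1.57, 0.006, -0.002]
force: [0.7, 0.9, -0.1]
grip_width: 0.0852
```

>>> arm_command --moves '[{"rx": 0, "ry": 0, "rz": 0, "x": 0, "y": -4, "z": 0, "gripper": 1}, {"rx": 0, "ry": 0, "rz": 0, "x": -3, "y": -5.5, "z": 2, "gripper": 1}, {"rx": 0, "ry": 0, "rz": 0, "x": -6.5, "y": -5.5, "z": 4, "gripper": 1}, {"rx": 0, "ry": 0, "rz": 0, "x": -10, "y": -5.5, "z": 5.6, "gripper": 1}, {"rx": 0, "ry": 0, "rz": 0, "x": -12.4, "y": -5.5, "z": 5.6, "gripper": 1}]'

```text
clock: 11.9
position: [0.4985, -0.1158, 0.1642]
tool_rot: [-1.569, 0.001, 0.001]
force: [0.7, 0.0, 0.4]
grip_width: 0.0856
```

```bash
python3 wr.py w7; python3 go.py 0.5003,-0.1185,0.042,0
```

```text
[174.   8.] 901 ctr 0.431 0.0306 r 0.0191 z 0.0798
[280.  96.] 3458 ctr 0.5009 -0.03 r 0.0231 z 0.0806
[132. 145.] 3095 ctr 0.3907 -0.064 r 0.0234 z 0.0806
[279. 214.] 2482 ctr 0.5003 -0.1181 r 0.023 z 0.0805
[135. 260.] 2165 ctr 0.3796 -0.1596 r 0.0232 z 0.0805
[426. 277.] 2078 ctr 0.6238 -0.1751 r 0.0234 z 0.0865
tray (array([ 0.6232, -0.1144]), array([0.0738, 0.3117]), 2.0, 6376, np.float64(0.0355), array([ 0.6199, -0.0631]))
t 11.95 [ 0.4952 -0.1176  0.1643] [-1.569  0.002 -0.002] F [ 0.3 -3.6  2. ] w 0.0853 q [-0.26  0.48  0.51  1.98 -0.33  0.76  0.44]
x 0.54 y 12.23 z -0.12 | rx -0.002 ry -0.002 rz -0.002 | rows 2.9 0.0
```

>>> arm_command --moves '[{"rx": 0, "ry": 0, "rz": 0, "x": 0, "y": 1, "z": 0.1, "gripper": 1}, {"rx": 0, "ry": 0, "rz": 0, "x": 0, "y": 4.5, "z": 0.1, "gripper": 1}, {"rx": 0, "ry": 0, "rz": 0, "x": 0, "y": 8, "z": 0.1, "gripper": 1}, {"rx": 0, "ry": 0, "rz": 0, "x": 0, "y": 11, "z": 0.1, "gripper": 1}, {"rx": 0, "ry": 0, "rz": 0, "x": 0, "y": 12.2, "z": 0.1, "gripper": 1}]'

```text
clock: 12.37
position: [0.5001, -0.1176, 0.0384]
tool_rot: [-1.57, 0.004, -0.002]
force: [-0.9, -0.1, -0.7]
grip_width: 0.0853
```

>>> arm_command --moves '[{"rx": 0, "ry": 0, "rz": 0, "x": 0, "y": 0, "z": 0, "gripper": 0.3}, {"rx": 0, "ry": 0, "rz": 0, "x": 0, "y": 0, "z": 0, "gripper": 0}, {"rx": 0, "ry": 0, "rz": 0, "x": 0, "y": 0, "z": 0, "gripper": -0.3}, {"rx": 0, "ry": 0, "rz": 0, "x": 0, "y": 0, "z": 0, "gripper": -0.3}, {"rx": 0, "ry": 0, "rz": 0, "x": 0, "y": 0, "z": 0, "gripper": -0.3}]' --squeeze 40

```text
clock: 12.78
position: [0.502, -0.1179, 0.0436]
tool_rot: [-1.571, -0.002, -0.002]
force: [-1.9, -1.3, 10.2]
grip_width: 0.0453
```

>>> arm_command --moves '[{"rx": 0, "ry": 0, "rz": 0, "x": 0, "y": -3, "z": 0, "gripper": -0.3}, {"rx": 0, "ry": 0, "rz": 0, "x": 0, "y": -6.5, "z": 0.4, "gripper": -0.3}, {"rx": 0, "ry": 0, "rz": 0, "x": 3, "y": -8, "z": 0.4, "gripper": -0.3}, {"rx": 0, "ry": 0, "rz": 0, "x": 6.5, "y": -8, "z": 0.4, "gripper": -0.3}, {"rx": 0, "ry": 0, "rz": 0, "x": 10, "y": -8, "z": 0.4, "gripper": -0.3}]'

```text
clock: 13.2
position: [0.6033, -0.1133, 0.1249]
tool_rot: [-1.57, -0.004, -0.001]
force: [0.3, -0.7, -3.8]
grip_width: 0.0454
```

>>> arm_command --moves '[{"rx": 0, "ry": 0, "rz": 0, "x": 1.5, "y": 0, "z": 0, "gripper": -0.3}, {"rx": 0, "ry": 0, "rz": 0, "x": 2.25, "y": 0.5, "z": 0, "gripper": -0.3}, {"rx": 0, "ry": 0, "rz": 0, "x": 2.25, "y": 2.5, "z": 0, "gripper": -0.3}, {"rx": 0, "ry": 0, "rz": 0, "x": 2.25, "y": 3, "z": 0, "gripper": -0.3}, {"rx": 0, "ry": 0, "rz": 0, "x": 2.25, "y": 3, "z": 0, "gripper": -0.3}]'

```text
clock: 13.62
position: [0.622, -0.1138, 0.0909]
tool_rot: [-1.57, 0.003, -0.002]
force: [-1.0, -1.0, -3.8]
grip_width: 0.0449
```

```bash
python3 go.py 0.6232,-0.1144,0.0495,0
```

```text
t 13.62 [ 0.622  -0.1138  0.0909] [-1.57   0.003 -0.002] F [-1.  -1.  -3.8] w 0.0449 q [-0.2   0.75  0.44  1.7  -0.42  0.79  0.44]
x 0.14 y 4.14 z -0.06 | rx -0.000 ry -0.002 rz -0.003 | rows 1.0 0.0
```

>>> arm_command --moves '[{"rx": 0, "ry": 0, "rz": 0, "x": 0, "y": 1.2, "z": 0, "gripper": -0.3}, {"rx": 0, "ry": 0, "rz": 0, "x": 0, "y": 2.3, "z": 0, "gripper": -0.3}, {"rx": 0, "ry": 0, "rz": 0, "x": 0, "y": 3.2, "z": 0, "gripper": -0.3}, {"rx": 0, "ry": 0, "rz": 0, "x": 0, "y": 3.7, "z": 0, "gripper": -0.3}, {"rx": 0, "ry": 0, "rz": 0, "x": 0, "y": 3.9, "z": 0, "gripper": -0.3}]'

```text
clock: 14.03
position: [0.6231, -0.114, 0.052]
tool_rot: [-1.571, 0.001, -0.002]
force: [0.3, -0.7, -3.0]
grip_width: 0.0451
```

>>> arm_command --moves '[{"rx": 0, "ry": 0, "rz": 0, "x": 0, "y": 0.1, "z": 0, "gripper": -0.3}, {"rx": 0, "ry": 0, "rz": 0, "x": 0, "y": 0.2, "z": 0, "gripper": -0.3}, {"rx": 0, "ry": 0, "rz": 0, "x": 0, "y": 0.3, "z": 0, "gripper": -0.3}, {"rx": 0, "ry": 0, "rz": 0, "x": 0, "y": 0.35, "z": 0, "gripper": -0.3}, {"rx": 0, "ry": 0, "rz": 0, "x": 0, "y": 0.35, "z": 0, "gripper": -0.3}]'

```text
clock: 14.45
position: [0.6238, -0.1141, 0.0499]
tool_rot: [-1.571, -0.0, -0.002]
force: [0.1, 0.2, -2.2]
grip_width: 0.0454
```

>>> arm_command --moves '[{"rx": 0, "ry": 0, "rz": 0, "x": 0, "y": 0.07, "z": 0, "gripper": -0.3}, {"rx": 0, "ry": 0, "rz": 0, "x": 0, "y": 0.07, "z": 0, "gripper": -0.3}, {"rx": 0, "ry": 0, "rz": 0, "x": 0, "y": 0.07, "z": 0, "gripper": 0.3}, {"rx": 0, "ry": 0, "rz": 0, "x": 0, "y": 0.07, "z": 0, "gripper": 0.7}, {"rx": 0, "ry": 0, "rz": 0, "x": 0, "y": 0.07, "z": 0, "gripper": 1}]'

```text
clock: 14.87
position: [0.6237, -0.114, 0.0491]
tool_rot: [-1.571, -0.0, -0.002]
force: [0.1, 0.3, -1.2]
grip_width: 0.0775
```

>>> arm_command --moves '[{"rx": 0, "ry": 0, "rz": 0, "x": 0, "y": -2, "z": 0, "gripper": 1}, {"rx": 0, "ry": 0, "rz": 0, "x": 0, "y": -5.5, "z": 0, "gripper": 1}, {"rx": 0, "ry": 0, "rz": 0, "x": 0, "y": -9, "z": 0, "gripper": 1}, {"rx": 0, "ry": 0, "rz": 0, "x": -3, "y": -11.5, "z": 2, "gripper": 1}, {"rx": 0, "ry": 0, "rz": 0, "x": -5.5, "y": -11.5, "z": 5, "gripper": 1}]'

```text
clock: 15.28
position: [0.5699, -0.067, 0.168]
tool_rot: [-1.572, -0.006, -0.007]
force: [1.1, 0.6, 0.2]
grip_width: 0.0856
```

```bash
python3 go.py 0.5007,-0.0298,0.165,0
```

```text
t 15.28 [ 0.5699 -0.067   0.168 ] [-1.572 -0.006 -0.007] F [1.1 0.6 0.2] w 0.0856 q [-0.34  0.57  0.51  1.82 -0.36  0.83  0.34]
x -6.95 y 0.25 z 3.68 | rx 0.001 ry -0.007 rz 0.006 | rows 1.9 0.1
```

>>> arm_command --moves '[{"rx": 0, "ry": 0, "rz": 0, "x": -3.5, "y": 0, "z": 2, "gripper": 1}, {"rx": 0, "ry": 0, "rz": 0, "x": -6.7, "y": 0, "z": 3.5, "gripper": 1}, {"rx": 0, "ry": 0, "rz": 0, "x": -6.7, "y": 0, "z": 3.5, "gripper": 1}, {"rx": 0, "ry": 0, "rz": 0, "x": -6.7, "y": 0, "z": 3.5, "gripper": 1}, {"rx": 0, "ry": 0, "rz": 0, "x": -6.7, "y": 0, "z": 3.5, "gripper": 1}]'

```text
clock: 15.7
position: [0.5026, -0.0288, 0.1643]
tool_rot: [-1.571, -0.001, -0.002]
force: [1.4, -0.6, 0.5]
grip_width: 0.0853
```

```bash
python3 wr.py w8; python3 go.py 0.5007,-0.0298,0.042,0
```

```text
[26.  6.] 607 ctr 0.3363 0.1203 r 0.017 z 0.0793
[176. 118.] 3285 ctr 0.4309 0.0428 r 0.0232 z 0.0806
[274. 212.] 2501 ctr 0.5011 -0.0294 r 0.023 z 0.0805
[142. 251.] 2264 ctr 0.3912 -0.064 r 0.0236 z 0.0806
[425. 295.] 742 ctr 0.6287 -0.1079 r 0.0211 z 0.0861
tray (array([ 0.6225, -0.1052]), array([0.0731, 0.2932]), 1.9, 4415, np.float64(0.0355), array([ 0.6153, -0.0549]))
t 15.75 [ 0.5028 -0.0292  0.1642] [-1.571e+00 -1.000e-03 -2.000e-03] F [0.5 0.4 0.4] w 0.0856 q [-0.45  0.48  0.52  2.   -0.34  0.75  0.28]
x -0.22 y 12.21 z -0.06 | rx 0.000 ry -0.002 rz 0.001 | rows 2.9 0.0
```

View pics/w8.png

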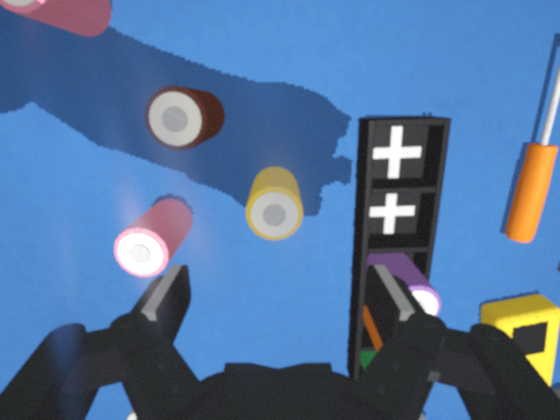

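>>> arm_command --moves '[{"rx": 0, "ry": 0, "rz": 0, "x": -0.15, "y": 3.5, "z": 0, "gripper": 1}, {"rx": 0, "ry": 0, "rz": 0, "x": -0.15, "y": 7, "z": 0, "gripper": 1}, {"rx": 0, "ry": 0, "rz": 0, "x": -0.15, "y": 10, "z": 0, "gripper": 1}, {"rx": 0, "ry": 0, "rz": 0, "x": -0.15, "y": 12.2, "z": 0, "gripper": 1}, {"rx": 0, "ry": 0, "rz": 0, "x": -0.15, "y": 12.2, "z": 0, "gripper": 1}]'

```text
clock: 16.17
position: [0.499, -0.0296, 0.0382]
tool_rot: [-1.572, 0.005, -0.003]
force: [-1.2, -0.2, -1.1]
grip_width: 0.0856
```

>>> arm_command --moves '[{"rx": 0, "ry": 0, "rz": 0, "x": 0, "y": 0, "z": 0, "gripper": 0.3}, {"rx": 0, "ry": 0, "rz": 0, "x": 0, "y": 0, "z": 0, "gripper": 0}, {"rx": 0, "ry": 0, "rz": 0, "x": 0, "y": 0, "z": 0, "gripper": -0.3}, {"rx": 0, "ry": 0, "rz": 0, "x": 0, "y": 0, "z": 0, "gripper": -0.3}, {"rx": 0, "ry": 0, "rz": 0, "x": 0, "y": 0, "z": 0, "gripper": -0.3}]' --squeeze 40

```text
clock: 16.58
position: [0.5012, -0.0288, 0.0433]
tool_rot: [-1.571, -0.002, -0.002]
force: [-0.8, -0.7, 8.4]
grip_width: 0.0451
```

>>> arm_command --moves '[{"rx": 0, "ry": 0, "rz": 0, "x": 0, "y": -3, "z": 0, "gripper": -0.3}, {"rx": 0, "ry": 0, "rz": 0, "x": 0, "y": -6.5, "z": 0, "gripper": -0.3}, {"rx": 0, "ry": 0, "rz": 0, "x": 3, "y": -8, "z": -0.5, "gripper": -0.3}, {"rx": 0, "ry": 0, "rz": 0, "x": 6.5, "y": -8, "z": -1.5, "gripper": -0.3}, {"rx": 0, "ry": 0, "rz": 0, "x": 10, "y": -8, "z": -2.4, "gripper": -0.3}]'

```text
clock: 17.0
position: [0.6024, -0.0525, 0.1247]
tool_rot: [-1.57, -0.004, -0.001]
force: [-0.3, 0.2, -4.0]
grip_width: 0.0449
```

>>> arm_command --moves '[{"rx": 0, "ry": 0, "rz": 0, "x": 1.5, "y": 0, "z": 0, "gripper": -0.3}, {"rx": 0, "ry": 0, "rz": 0, "x": 2.05, "y": 0.5, "z": 0, "gripper": -0.3}, {"rx": 0, "ry": 0, "rz": 0, "x": 2.05, "y": 2.5, "z": 0, "gripper": -0.3}, {"rx": 0, "ry": 0, "rz": 0, "x": 2.05, "y": 3, "z": 0, "gripper": -0.3}, {"rx": 0, "ry": 0, "rz": 0, "x": 2.05, "y": 3, "z": 0, "gripper": -0.3}]'

```text
clock: 17.42
position: [0.6192, -0.0527, 0.0909]
tool_rot: [-1.571, 0.003, -0.002]
force: [-0.1, 0.3, -2.2]
grip_width: 0.045
```

```bash
python3 go.py 0.6211,-0.0534,0.0495,0
```

```text
t 17.42 [ 0.6192 -0.0527  0.0909] [-1.571  0.003 -0.002] F [-0.1  0.3 -2.2] w 0.045 q [-0.3   0.74  0.45  1.73 -0.43  0.77  0.36]
x 0.20 y 4.14 z -0.07 | rx -0.000 ry -0.002 rz -0.003 | rows 1.0 0.0
```

>>> arm_command --moves '[{"rx": 0, "ry": 0, "rz": 0, "x": 0.1, "y": 1.2, "z": 0, "gripper": -0.3}, {"rx": 0, "ry": 0, "rz": 0, "x": 0.1, "y": 2.3, "z": 0, "gripper": -0.3}, {"rx": 0, "ry": 0, "rz": 0, "x": 0.1, "y": 3.2, "z": 0, "gripper": -0.3}, {"rx": 0, "ry": 0, "rz": 0, "x": 0.1, "y": 3.7, "z": 0, "gripper": -0.3}, {"rx": 0, "ry": 0, "rz": 0, "x": 0.1, "y": 3.9, "z": 0, "gripper": -0.3}]'

```text
clock: 17.83
position: [0.6212, -0.053, 0.0518]
tool_rot: [-1.571, 0.001, -0.002]
force: [-1.0, 0.5, -3.3]
grip_width: 0.0452
```

>>> arm_command --moves '[{"rx": 0, "ry": 0, "rz": 0, "x": 0, "y": 0.1, "z": 0, "gripper": -0.3}, {"rx": 0, "ry": 0, "rz": 0, "x": 0, "y": 0.2, "z": 0, "gripper": -0.3}, {"rx": 0, "ry": 0, "rz": 0, "x": 0, "y": 0.3, "z": 0, "gripper": -0.3}, {"rx": 0, "ry": 0, "rz": 0, "x": 0, "y": 0.38, "z": 0, "gripper": -0.3}, {"rx": 0, "ry": 0, "rz": 0, "x": 0, "y": 0.38, "z": 0, "gripper": -0.3}]'

```text
clock: 18.25
position: [0.6219, -0.0531, 0.0495]
tool_rot: [-1.571, -0.001, -0.002]
force: [-0.8, 0.2, -0.9]
grip_width: 0.045
```

>>> arm_command --moves '[{"rx": 0, "ry": 0, "rz": 0, "x": 0, "y": 0, "z": 0, "gripper": 0.3}, {"rx": 0, "ry": 0, "rz": 0, "x": 0, "y": 0, "z": 0, "gripper": 0.7}, {"rx": 0, "ry": 0, "rz": 0, "x": 0, "y": 0, "z": 0, "gripper": 1}, {"rx": 0, "ry": 0, "rz": 0, "x": 0, "y": -2, "z": 0, "gripper": 1}, {"rx": 0, "ry": 0, "rz": 0, "x": 0, "y": -6, "z": 0, "gripper": 1}]'

```text
clock: 18.67
position: [0.6196, -0.0527, 0.1063]
tool_rot: [-1.571, 0.006, -0.002]
force: [0.8, 0.7, 0.1]
grip_width: 0.0853
```

>>> arm_command --moves '[{"rx": 0, "ry": 0, "rz": 0, "x": 0, "y": -4, "z": 0, "gripper": 1}, {"rx": 0, "ry": 0, "rz": 0, "x": -3, "y": -5.5, "z": 2, "gripper": 1}, {"rx": 0, "ry": 0, "rz": 0, "x": -6.5, "y": -5.5, "z": 4, "gripper": 1}, {"rx": 0, "ry": 0, "rz": 0, "x": -10, "y": -5.5, "z": 6, "gripper": 1}, {"rx": 0, "ry": 0, "rz": 0, "x": -13.5, "y": -5.5, "z": 8, "gripper": 1}]'

```text
clock: 19.08
position: [0.4853, 0.0279, 0.1644]
tool_rot: [-1.57, -0.001, -0.002]
force: [0.9, 1.2, 0.4]
grip_width: 0.0852
```

>>> arm_command --moves '[{"rx": 0, "ry": 0, "rz": 0, "x": -3, "y": 0, "z": 1, "gripper": 1}, {"rx": 0, "ry": 0, "rz": 0, "x": -5.5, "y": 0, "z": 1.6, "gripper": 1}, {"rx": 0, "ry": 0, "rz": 0, "x": -5.5, "y": 0, "z": 1.6, "gripper": 1}, {"rx": 0, "ry": 0, "rz": 0, "x": -5.5, "y": 0, "z": 1.6, "gripper": 1}, {"rx": 0, "ry": 0, "rz": 0, "x": -5.5, "y": 0, "z": 1.6, "gripper": 1}]'

```text
clock: 19.5
position: [0.4328, 0.0435, 0.1645]
tool_rot: [-1.571, -0.001, -0.002]
force: [0.8, 0.1, 0.6]
grip_width: 0.0856
```

```bash
python3 wr.py w9; python3 go.py 0.431,0.0428,0.042,0
```

```text
[137.  89.] 3507 ctr 0.335 0.1352 r 0.0232 z 0.0805
[274. 211.] 2491 ctr 0.4309 0.0434 r 0.023 z 0.0805
[486. 309.] 1729 ctr 0.6213 -0.0535 r 0.0235 z 0.086
[230. 322.] 1732 ctr 0.3904 -0.0635 r 0.0231 z 0.0805
[452. 407.] 675 ctr 0.6143 -0.1707 r 0.0179 z 0.0853
tray (array([ 0.6215, -0.0895]), array([0.0737, 0.2629]), 1.3, 2615, np.float64(0.0357), array([ 0.6157, -0.0174]))
t 19.55 [0.4329 0.0432 0.1643] [-1.571e+00 -1.000e-03 -2.000e-03] F [ 0.3 -0.6 -0.3] w 0.0854 q [-0.68  0.38  0.56  2.17 -0.32  0.68  0.1 ]
x -0.20 y 12.23 z -0.04 | rx 0.000 ry -0.002 rz 0.001 | rows 2.9 0.0
```

View pics/w9.png

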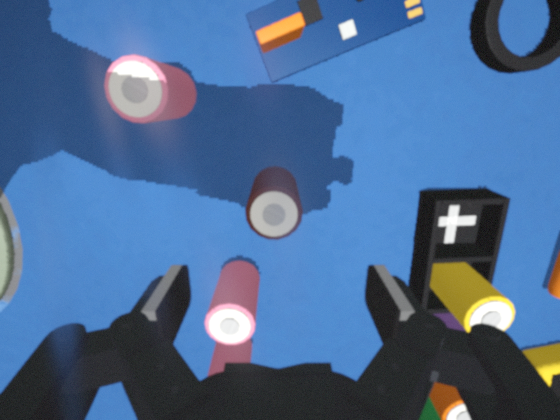

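>>> arm_command --moves '[{"rx": 0, "ry": 0, "rz": 0, "x": -0.15, "y": 3.5, "z": 0, "gripper": 1}, {"rx": 0, "ry": 0, "rz": 0, "x": -0.15, "y": 7, "z": 0, "gripper": 1}, {"rx": 0, "ry": 0, "rz": 0, "x": -0.15, "y": 10, "z": 0, "gripper": 1}, {"rx": 0, "ry": 0, "rz": 0, "x": -0.15, "y": 12.2, "z": 0, "gripper": 1}, {"rx": 0, "ry": 0, "rz": 0, "x": -0.15, "y": 12.2, "z": 0, "gripper": 1}]'

```text
clock: 19.97
position: [0.4294, 0.0424, 0.0388]
tool_rot: [-1.572, 0.005, -0.003]
force: [-0.9, -0.4, -0.1]
grip_width: 0.0853
```

>>> arm_command --moves '[{"rx": 0, "ry": 0, "rz": 0, "x": 0, "y": 0, "z": 0, "gripper": 0.3}, {"rx": 0, "ry": 0, "rz": 0, "x": 0, "y": 0, "z": 0, "gripper": 0}, {"rx": 0, "ry": 0, "rz": 0, "x": 0, "y": 0, "z": 0, "gripper": -0.3}, {"rx": 0, "ry": 0, "rz": 0, "x": 0, "y": 0, "z": 0, "gripper": -0.3}, {"rx": 0, "ry": 0, "rz": 0, "x": 0, "y": 0, "z": 0, "gripper": -0.3}]' --squeeze 40

```text
clock: 20.38
position: [0.4312, 0.0436, 0.0434]
tool_rot: [-1.57, -0.002, -0.002]
force: [-1.6, -0.8, 10.1]
grip_width: 0.0452
```

>>> arm_command --moves '[{"rx": 0, "ry": 0, "rz": 0, "x": 0, "y": -3, "z": 0, "gripper": -0.3}, {"rx": 0, "ry": 0, "rz": 0, "x": 0, "y": -6.5, "z": 0, "gripper": -0.3}, {"rx": 0, "ry": 0, "rz": 0, "x": 3, "y": -8, "z": -0.5, "gripper": -0.3}, {"rx": 0, "ry": 0, "rz": 0, "x": 6.5, "y": -8, "z": -1.5, "gripper": -0.3}, {"rx": 0, "ry": 0, "rz": 0, "x": 10, "y": -8, "z": -2.5, "gripper": -0.3}]'

```text
clock: 20.8
position: [0.5324, 0.0191, 0.1247]
tool_rot: [-1.569, -0.003, 0.0]
force: [0.0, 0.3, -3.5]
grip_width: 0.0452
```

>>> arm_command --moves '[{"rx": 0, "ry": 0, "rz": 0, "x": 3.5, "y": 0, "z": -1, "gripper": -0.3}, {"rx": 0, "ry": 0, "rz": 0, "x": 7, "y": 0, "z": -1.1, "gripper": -0.3}, {"rx": 0, "ry": 0, "rz": 0, "x": 8.85, "y": 1, "z": -1.1, "gripper": -0.3}, {"rx": 0, "ry": 0, "rz": 0, "x": 8.85, "y": 3, "z": -1.1, "gripper": -0.3}, {"rx": 0, "ry": 0, "rz": 0, "x": 8.85, "y": 3, "z": -1.1, "gripper": -0.3}]'

```text
clock: 21.22
position: [0.618, 0.0073, 0.0899]
tool_rot: [-1.571, 0.003, -0.002]
force: [-1.7, 0.2, -4.6]
grip_width: 0.045
```

```bash
python3 go.py 0.619,0.0076,0.0495,0
```

```text
t 21.22 [0.618  0.0073 0.0899] [-1.571  0.003 -0.002] F [-1.7  0.2 -4.6] w 0.045 q [-0.41  0.74  0.46  1.74 -0.44  0.77  0.27]
x 0.11 y 4.04 z 0.04 | rx 0.001 ry -0.002 rz -0.003 | rows 1.0 0.0
```

>>> arm_command --moves '[{"rx": 0, "ry": 0, "rz": 0, "x": 0, "y": 1.2, "z": 0, "gripper": -0.3}, {"rx": 0, "ry": 0, "rz": 0, "x": 0, "y": 2.3, "z": 0, "gripper": -0.3}, {"rx": 0, "ry": 0, "rz": 0, "x": 0, "y": 3.2, "z": 0, "gripper": -0.3}, {"rx": 0, "ry": 0, "rz": 0, "x": 0, "y": 3.7, "z": 0, "gripper": -0.3}, {"rx": 0, "ry": 0, "rz": 0, "x": 0, "y": 3.9, "z": 0, "gripper": -0.3}]'

```text
clock: 21.63
position: [0.6184, 0.0071, 0.0524]
tool_rot: [-1.571, 0.001, -0.002]
force: [-1.1, 0.4, -3.7]
grip_width: 0.0448
```

>>> arm_command --moves '[{"rx": 0, "ry": 0, "rz": 0, "x": 0, "y": 0.1, "z": 0, "gripper": -0.3}, {"rx": 0, "ry": 0, "rz": 0, "x": 0, "y": 0.2, "z": 0, "gripper": -0.3}, {"rx": 0, "ry": 0, "rz": 0, "x": 0, "y": 0.3, "z": 0, "gripper": -0.3}, {"rx": 0, "ry": 0, "rz": 0, "x": 0, "y": 0.38, "z": 0, "gripper": -0.3}, {"rx": 0, "ry": 0, "rz": 0, "x": 0, "y": 0.38, "z": 0, "gripper": -0.3}]'

```text
clock: 22.05
position: [0.619, 0.007, 0.0496]
tool_rot: [-1.571, -0.0, -0.002]
force: [-0.9, 0.9, -1.6]
grip_width: 0.0452
```

>>> arm_command --moves '[{"rx": 0, "ry": 0, "rz": 0, "x": 0, "y": 0.05, "z": 0, "gripper": 0.3}, {"rx": 0, "ry": 0, "rz": 0, "x": 0, "y": 0, "z": 0, "gripper": 0.7}, {"rx": 0, "ry": 0, "rz": 0, "x": 0, "y": 0, "z": 0, "gripper": 1}, {"rx": 0, "ry": 0, "rz": 0, "x": 0, "y": -2, "z": 0, "gripper": 1}, {"rx": 0, "ry": 0, "rz": 0, "x": 0, "y": -6, "z": 0, "gripper": 1}]'

```text
clock: 22.47
position: [0.6167, 0.007, 0.1066]
tool_rot: [-1.572, 0.006, -0.002]
force: [0.8, -0.4, 0.1]
grip_width: 0.0852
```

>>> arm_command --moves '[{"rx": 0, "ry": 0, "rz": 0, "x": 0, "y": -4, "z": 0, "gripper": 1}, {"rx": 0, "ry": 0, "rz": 0, "x": 0, "y": -8, "z": 0, "gripper": 1}, {"rx": 0, "ry": -0.12, "rz": 0, "x": -3, "y": -11, "z": 1, "gripper": 1}, {"rx": 0, "ry": -0.24, "rz": 0, "x": -6, "y": -11, "z": 3, "gripper": 1}, {"rx": 0, "ry": -0.36, "rz": 0, "x": -9, "y": -11, "z": 5, "gripper": 1}]'

```text
clock: 22.88
position: [0.5285, 0.0572, 0.221]
tool_rot: [-1.571, -0.003, 0.363]
force: [-0.3, 1.1, -1.4]
grip_width: 0.0854
```

```bash
python3 - <<'E'
from h import *
im,P,E=cloud('scene','c10')
im,P,E=cloud('side','s10')
E
python3 meas.py; python3 go.py 0.433,0.178,0.22,1.945
```

```text
scene
tray (array([ 0.6219, -0.1156]), array([0.0741, 0.3117]), 2.5, 775, np.float64(0.0364), array([ 0.6379, -0.1417]))
dock (array([0.5994, 0.3729]), array([0.0904, 0.1182]), 8.0, 707, np.float64(0.0534), array([0.6005, 0.3704]))
ledge (array([0.565 , 0.3663]), array([0.163 , 0.1156]), 7.0, 709, np.float64(0.0222), array([0.5509, 0.348 ]))
board (array([0.484 , 0.1957]), array([0.1457, 0.0666]), 23.1, 735, np.float64(0.0148), array([0.4787, 0.191 ]))
plate (array([0.484 , 0.1957]), array([0.1457, 0.0666]), 23.1, 565, np.float64(0.009), array([0.4894, 0.195 ]))
fin (array([0.4348, 0.1762]), array([0.0339, 0.0141]), 24.6, 69, np.float64(0.049), array([0.4351, 0.1758]))
isobase (array([ 0.4938, -0.3965]), array([0.0507, 0.0717]), 84.4, 461, np.float64(0.0252), array([ 0.4982, -0.3979]))
ball (array([ 0.4574, -0.3946]), array([0.0205, 0.0156]), 59.9, 85, np.float64(0.1047), array([ 0.4578, -0.3946]))
ballfit [ 0.4549 -0.3934  0.1016] 0.0094 tblz 0.00017889635952766936
side
tray (array([ 0.6188, -0.1147]), array([0.0749, 0.3116]), 2.2, 735, np.float64(0.036), array([ 0.6018, -0.1369]))

[... 359 characters left out ...]
.1973]), array([0.1471, 0.0617]), 21.2, 535, np.float64(0.0079), array([0.4844, 0.1942]))
fin (array([0.4313, 0.1775]), array([0.0382, 0.0107]), 20.1, 73, np.float64(0.0486), array([0.4308, 0.1761]))
isobase (array([ 0.4891, -0.3965]), array([0.0499, 0.0703]), 83.8, 625, np.float64(0.0245), array([ 0.4844, -0.3998]))
ball (array([ 0.4456, -0.3941]), array([0.0179, 0.0205]), 39.9, 90, np.float64(0.1009), array([ 0.4435, -0.3944]))
ballfit [ 0.4486 -0.393   0.0981] 0.0113 tblz -0.0007150104029947091
t 22.98 [0.5256 0.0602 0.22  ] [-1.568 -0.     0.367] F [ 1.6 -0.   0.1] w 0.0852 q [-0.58  0.42  0.48  1.88 -0.25  0.9   0.38]
x -4.42 y 0.04 z 14.32 | rx -0.002 ry -1.578 rz 0.002 | rows 3.6 12.6
```

View pics/c10.png

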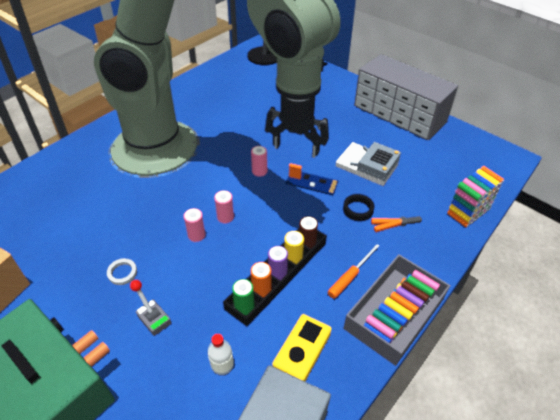

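All five cells stand in the tray, and the isolator is still off. Next the board: turn the tool to pinch the fin.

>>> arm_command --moves '[{"rx": 0, "ry": -1.58, "rz": 0, "x": -4.4, "y": 0, "z": 14.3, "gripper": 1}, {"rx": 0, "ry": -1.58, "rz": 0, "x": -4.4, "y": 0, "z": 14.3, "gripper": 1}, {"rx": 0, "ry": -1.58, "rz": 0, "x": -4.4, "y": 0, "z": 14.3, "gripper": 1}, {"rx": 0, "ry": -1.58, "rz": 0, "x": -4.4, "y": 0, "z": 14.3, "gripper": 1}, {"rx": 0, "ry": -1.58, "rz": 0, "x": -4.4, "y": 0, "z": 14.3, "gripper": 1}]'

```text
clock: 23.4
position: [0.4349, 0.1799, 0.2195]
tool_rot: [-1.569, -0.001, 0.995]
force: [-0.0, 0.1, 0.4]
grip_width: 0.0856
```

>>> arm_command --moves '[{"rx": 0, "ry": -0.95, "rz": 0, "x": 0, "y": 0, "z": 0, "gripper": 1}, {"rx": 0, "ry": -0.95, "rz": 0, "x": 0, "y": 0, "z": 0, "gripper": 1}, {"rx": 0, "ry": -0.95, "rz": 0, "x": 0, "y": 0, "z": 0, "gripper": 1}, {"rx": 0, "ry": -0.95, "rz": 0, "x": 0, "y": 0, "z": 0, "gripper": 1}, {"rx": 0, "ry": -0.95, "rz": 0, "x": 0, "y": 0, "z": 0, "gripper": 1}]'

```text
clock: 23.82
position: [0.4379, 0.1756, 0.2195]
tool_rot: [-1.571, -0.0, 1.613]
force: [-0.1, -0.2, -1.0]
grip_width: 0.0854
```

```bash
python3 go.py 0.42,0.178,0.22,1.945
```

```text
t 23.82 [0.4379 0.1756 0.2195] [-1.571 -0.     1.613] F [-0.1 -0.2 -1. ] w 0.0854 q [-0.65  0.3   0.18  2.01 -0.07  0.84  1.18]
x 0.31 y -0.05 z 1.78 | rx 0.000 ry -0.332 rz 0.000 | rows 0.4 2.7
```

>>> arm_command --moves '[{"rx": 0, "ry": -0.33, "rz": 0, "x": 0.3, "y": 0, "z": 1, "gripper": 1}, {"rx": 0, "ry": -0.33, "rz": 0, "x": 0.3, "y": 0, "z": 1, "gripper": 1}, {"rx": 0, "ry": -0.33, "rz": 0, "x": 0.3, "y": 0, "z": 1, "gripper": 1}, {"rx": 0, "ry": -0.33, "rz": 0, "x": 0.3, "y": 0, "z": 1, "gripper": 1}, {"rx": 0, "ry": -0.33, "rz": 0, "x": 0.3, "y": 0, "z": 1, "gripper": 1}]'

```text
clock: 24.23
position: [0.4278, 0.1781, 0.2194]
tool_rot: [-1.571, -0.0, 1.934]
force: [0.2, 0.4, 0.7]
grip_width: 0.0856
```

```bash
cat > bd.py <<'E'
from h import *
from meas import rect
import sys
im,P,E=cloud('wrist',sys.argv[1])
i=im.astype(int)
dk=(P[...,2]>.046)&(P[...,2]<.06)
print('fin',rect(P,.040,.060,.36,.56,.09,.29))
print('plate',rect(P,.005,.014,.36,.58,.09,.30))
print('dockhousing',rect(P,.050,.06,.48,.70,.28,.46))
print('ledge',rect(P,.017,.025,.44,.58,.28,.46))
print('dockall',rect(P,.017,.06,.44,.70,.28,.46))
E
python3 bd.py w11; python3 go.py
```

```text
fin (array([0.4351, 0.1783]), array([0.0354, 0.0096]), 20.8, 345, np.float64(0.0519), array([0.4341, 0.1779]))
plate (array([0.4841, 0.1975]), array([0.1448, 0.0601]), 21.6, 4884, np.float64(0.0078), array([0.4827, 0.1971]))
dockhousing (array([0.5991, 0.3474]), array([0.0852, 0.0583]), 6.6, 2061, np.float64(0.0539), array([0.5935, 0.3442]))
ledge (array([0.528 , 0.3648]), array([0.089 , 0.1114]), 8.2, 1826, np.float64(0.0196), array([0.5158, 0.3513]))
dockall (array([0.5639, 0.3693]), array([0.16  , 0.1114]), 7.4, 4786, np.float64(0.0373), array([0.5614, 0.3434]))
t 24.28 [0.4277 0.1781 0.2194] [-1.571  0.     1.934] F [-0.8  0.   0.1] w 0.0849 q [-0.61  0.28  0.11  2.03 -0.04  0.83  1.45]
```

View pics/w11.png

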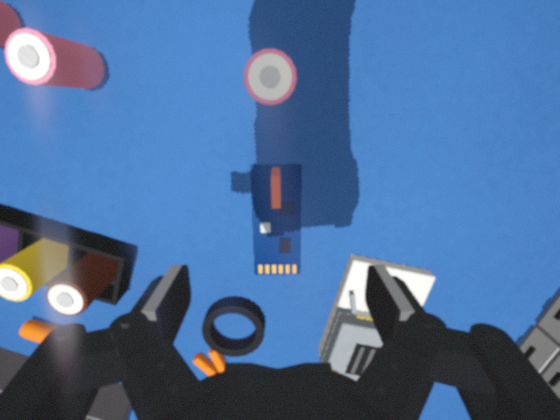

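```bash
python3 go.py 0.4352,0.1783,0.017,1.948
```

```text
t 24.28 [0.4277 0.1781 0.2194] [-1.571  0.     1.934] F [-0.8  0.   0.1] w 0.0849 q [-0.61  0.28  0.11  2.03 -0.04  0.83  1.45]
x -0.25 y 20.24 z -0.70 | rx 0.000 ry -0.014 rz -0.000 | rows 4.9 0.1
```

>>> arm_command --moves '[{"rx": 0, "ry": -0.014, "rz": 0, "x": -0.25, "y": 4, "z": -0.7, "gripper": 1}, {"rx": 0, "ry": -0.014, "rz": 0, "x": -0.25, "y": 8, "z": -0.7, "gripper": 1}, {"rx": 0, "ry": -0.014, "rz": 0, "x": -0.25, "y": 12, "z": -0.7, "gripper": 1}, {"rx": 0, "ry": -0.014, "rz": 0, "x": -0.25, "y": 15, "z": -0.7, "gripper": 0.6}, {"rx": 0, "ry": -0.014, "rz": 0, "x": -0.25, "y": 17, "z": -0.7, "gripper": 0.3}]'

```text
clock: 24.7
position: [0.434, 0.1779, 0.0465]
tool_rot: [-1.568, 0.001, 1.949]
force: [-0.2, 0.8, -0.1]
grip_width: 0.0639
```

>>> arm_command --moves '[{"rx": 0, "ry": 0, "rz": 0, "x": 0, "y": 1.5, "z": 0, "gripper": 0.2}, {"rx": 0, "ry": 0, "rz": 0, "x": 0, "y": 2.5, "z": 0, "gripper": 0.2}, {"rx": 0, "ry": 0, "rz": 0, "x": 0, "y": 3.2, "z": 0, "gripper": 0.1}, {"rx": 0, "ry": 0, "rz": 0, "x": 0, "y": 3.2, "z": 0, "gripper": 0.1}, {"rx": 0, "ry": 0, "rz": 0, "x": 0, "y": 3.2, "z": 0, "gripper": 0.1}]'

```text
clock: 25.12
position: [0.4352, 0.1786, 0.0177]
tool_rot: [-1.571, 0.0, 1.951]
force: [0.2, 0.6, 0.5]
grip_width: 0.0471
```

```bash
python3 go.py 0.4352,0.1783,0.017,1.948;  python3 bd.py w12;python3 - <<'E'
from h import *
for c,(a,b,x,y) in {'side':(150,260,130,280),'scene':(110,220,230,380)}.items():
    cloud(c,'x'+c); im=cv2.imread('pics/x%s.png'%c);cv2.imwrite('pics/x%sc.png'%c,cv2.resize(im[a:b,x:y],None,fx=4,fy=4))
E
```

```text
t 25.12 [0.4352 0.1786 0.0177] [-1.571  0.     1.951] F [0.2 0.6 0.5] w 0.0471 q [-0.55  0.66  0.05  2.14 -0.09  0.35  1.52]
x -0.02 y 0.07 z 0.01 | rx 0.000 ry 0.003 rz -0.000 | rows 0.0 0.0
fin (array([0.4344, 0.1792]), array([0.0365, 0.0727]), 35.0, 4484, np.float64(0.0511), array([0.4315, 0.1768]))
plate (array([0.4633, 0.1893]), array([0.1001, 0.0606]), 21.7, 11363, np.float64(0.0079), array([0.4584, 0.1874]))
dockhousing None
ledge (array([0.504 , 0.3066]), array([0.0102, 0.0093]), 60.2, 103, np.float64(0.0189), array([0.5023, 0.3067]))
dockall (array([0.504 , 0.3066]), array([0.0102, 0.0093]), 60.2, 103, np.float64(0.0189), array([0.5023, 0.3067]))
```

View pics/w12.png

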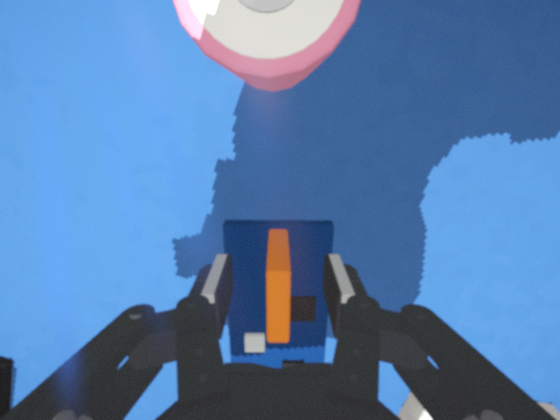

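View pics/xsidec.png

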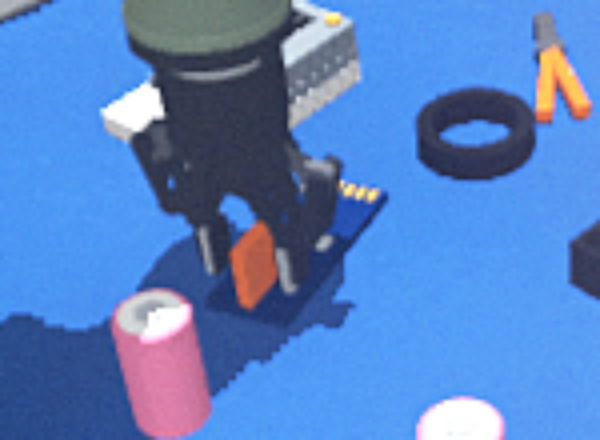

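>>> arm_command --moves '[{"rx": 0, "ry": 0, "rz": 0, "x": 0, "y": 0, "z": 0, "gripper": -0.3}, {"rx": 0, "ry": 0, "rz": 0, "x": 0, "y": 0, "z": 0, "gripper": -0.6}, {"rx": 0, "ry": 0, "rz": 0, "x": 0, "y": 0, "z": 0, "gripper": -1}, {"rx": 0, "ry": 0, "rz": 0, "x": 0, "y": 0, "z": 0, "gripper": -1}, {"rx": 0, "ry": 0, "rz": 0, "x": 0, "y": 0, "z": 0, "gripper": -1}]' --squeeze 60

```text
clock: 25.68
position: [0.4351, 0.1785, 0.0177]
tool_rot: [-1.571, -0.0, 1.952]
force: [-1.0, -1.2, 9.4]
grip_width: 0.009
```

>>> arm_command --moves '[{"rx": 0, "ry": 0, "rz": 0, "x": 0, "y": -1, "z": 0, "gripper": -1}, {"rx": 0, "ry": 0, "rz": 0, "x": 0, "y": -2, "z": 0, "gripper": -1}, {"rx": 0, "ry": 0, "rz": 0, "x": 0, "y": -3.5, "z": 0, "gripper": -1}, {"rx": 0, "ry": 0, "rz": 0, "x": 0, "y": -5, "z": 0, "gripper": -1}, {"rx": 0, "ry": 0, "rz": 0, "x": 0, "y": -5, "z": 0, "gripper": -1}]'

```text
clock: 26.1
position: [0.4361, 0.1789, 0.0702]
tool_rot: [-1.574, -0.0, 1.952]
force: [1.1, 0.7, -0.4]
grip_width: 0.0097
```

```bash
cat > held.py <<'E'
from h import *
import sys
s=bot.observe();T=T_tool(s)
im,P,E=cloud('wrist',sys.argv[1])
# dark blue plate points in tool frame
Q=(P-T[:3,3])@T[:3,:3]
i=im.astype(int)
m=(abs(Q[...,0])<.035)&(Q[...,2]>-.13)&(Q[...,2]<.035)&(Q[...,1]>-.02)&(Q[...,1]<.045)
np.savez('held.npz',Q=Q,m=m)
q=Q[m&(Q[...,1]>0.002)&(Q[...,1]<.03)]
r=cv2.minAreaRect(q[:,[0,2]].astype(np.float32));print('plate in tool x,z',np.round(r[0],4),np.round(r[1],4),r[2],len(q))
# plane fit y = a+bx+cz
A=np.c_[np.ones(len(q)),q[:,0],q[:,2]];c=np.linalg.lstsq(A,q[:,1],rcond=None)[0];print('plane',c.round(4),'med y',np.median(q[:,1]))
E
python3 held.py w13; python3 go.py
```

```text
plate in tool x,z [-0.0004 -0.0303] [0.1008 0.0604] 89.9295883178711 5464
plane [0.0104 0.0004 0.0105] med y 0.01024409220083522
t 26.15 [0.4358 0.1789 0.069 ] [-1.574 -0.     1.952] F [ 0.9  0.2 -1.5] w 0.0089 q [-0.57  0.55  0.07  2.13 -0.08  0.46  1.51]
```

View pics/w13.png

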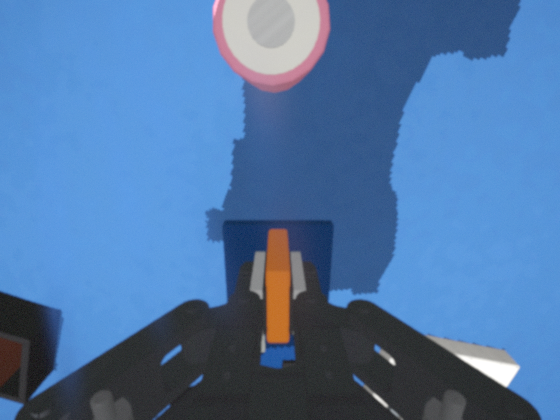

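```bash
python3 go.py 0.436,0.179,0.14,1.952 0.355,0.342,0.14,1.700
```

```text
t 26.15 [0.4358 0.1789 0.069 ] [-1.574 -0.     1.952] F [ 0.9  0.2 -1.5] w 0.0089 q [-0.57  0.55  0.07  2.13 -0.08  0.46  1.51]
x 0.00 y -7.10 z -0.04 | rx 0.003 ry -0.000 rz 0.000 | rows 1.7 0.0
x 18.14 y -0.00 z 1.45 | rx 0.000 ry 0.252 rz 0.000 | rows 4.4 2.0
```

>>> arm_command --moves '[{"rx": 0, "ry": 0, "rz": 0, "x": 0, "y": -2, "z": 0, "gripper": -1}, {"rx": 0, "ry": 0, "rz": 0, "x": 0, "y": -4.5, "z": 0, "gripper": -1}, {"rx": 0, "ry": 0, "rz": 0, "x": 0, "y": -7, "z": 0, "gripper": -1}, {"rx": 0, "ry": 0.05, "rz": 0, "x": 2, "y": -7, "z": 0.2, "gripper": -1}, {"rx": 0, "ry": 0.1, "rz": 0, "x": 5, "y": -7, "z": 0.4, "gripper": -1}]'

```text
clock: 26.57
position: [0.4138, 0.2221, 0.1384]
tool_rot: [-1.573, -0.0, 1.845]
force: [1.1, 0.2, -1.6]
grip_width: 0.0092
```

```bash
python3 go.py 0.355,0.342,0.14,1.700
```

```text
t 26.57 [0.4138 0.2221 0.1384] [-1.573 -0.     1.845] F [ 1.1  0.2 -1.6] w 0.0092 q [-0.71  0.42  0.12  2.09 -0.08  0.63  1.31]
x 13.13 y -0.16 z 2.41 | rx 0.002 ry 0.145 rz 0.000 | rows 3.2 1.2
```

>>> arm_command --moves '[{"rx": 0, "ry": 0.05, "rz": 0, "x": 3.5, "y": 0, "z": 0.7, "gripper": -1}, {"rx": 0, "ry": 0.1, "rz": 0, "x": 7, "y": 0, "z": 1.4, "gripper": -1}, {"rx": 0, "ry": 0.145, "rz": 0, "x": 10.5, "y": 0, "z": 2, "gripper": -1}, {"rx": 0, "ry": 0.145, "rz": 0, "x": 13, "y": 0, "z": 2.4, "gripper": -1}, {"rx": 0, "ry": 0.145, "rz": 0, "x": 13, "y": 0, "z": 2.4, "gripper": -1}]'

```text
clock: 26.98
position: [0.3505, 0.3465, 0.1368]
tool_rot: [-1.57, -0.001, 1.713]
force: [-1.3, 0.3, -1.6]
grip_width: 0.009
```

>>> arm_command --moves '[{"rx": 0, "ry": 0, "rz": 0, "x": 0, "y": 0, "z": 0, "gripper": -1}, {"rx": 0, "ry": 0, "rz": 0, "x": 0, "y": 0, "z": 0, "gripper": -1}, {"rx": 0, "ry": 0, "rz": 0, "x": 0, "y": 0, "z": 0, "gripper": -1}, {"rx": 0, "ry": 0, "rz": 0, "x": 0, "y": 0, "z": 0, "gripper": -1}, {"rx": 0, "ry": 0, "rz": 0, "x": 0, "y": 0, "z": 0, "gripper": -1}]'

```text
clock: 27.4
position: [0.354, 0.341, 0.1373]
tool_rot: [-1.571, 0.0, 1.706]
force: [0.9, -0.3, -0.8]
grip_width: 0.0089
```

```bash
python3 go.py 0.355,0.342,0.0393,1.700; python3 held.py w14
python3 - <<'E'
from h import *
from meas import rect
P=np.load('last_wrist.npz')['P']
print('dockhousing',rect(P,.050,.06,.48,.70,.28,.46))
print('dockall',rect(P,.016,.06,.44,.70,.28,.46))
E
```

```text
t 27.40 [0.354  0.341  0.1373] [-1.571  0.     1.706] F [ 0.9 -0.3 -0.8] w 0.0089 q [-1.    0.45  0.15  2.04 -0.11  0.66  0.92]
x 0.09 y 9.80 z -0.11 | rx 0.000 ry 0.006 rz -0.000 | rows 2.4 0.0
plate in tool x,z [-0.     -0.0301] [0.0603 0.1007] 0.23241077363491058 5467
plane [0.0104 0.0004 0.0101] med y 0.010234768235724388
dockhousing None
dockall None
```

View pics/w14.png

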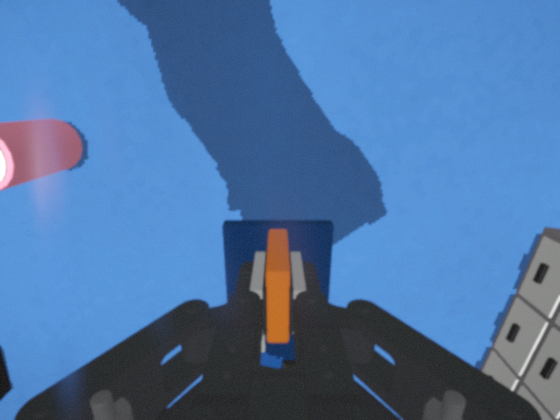

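>>> arm_command --moves '[{"rx": 0, "ry": 0.006, "rz": 0, "x": 0.1, "y": 2.5, "z": -0.1, "gripper": -1}, {"rx": 0, "ry": 0.006, "rz": 0, "x": 0.1, "y": 5, "z": -0.1, "gripper": -1}, {"rx": 0, "ry": 0.006, "rz": 0, "x": 0.1, "y": 7.5, "z": -0.1, "gripper": -1}, {"rx": 0, "ry": 0.006, "rz": 0, "x": 0.1, "y": 9.3, "z": -0.1, "gripper": -1}, {"rx": 0, "ry": 0.006, "rz": 0, "x": 0.1, "y": 9.8, "z": -0.1, "gripper": -1}]'

```text
clock: 27.87
position: [0.3537, 0.3416, 0.037]
tool_rot: [-1.568, 0.002, 1.701]
force: [-0.9, -0.9, -1.6]
grip_width: 0.0093
```

>>> arm_command --moves '[{"rx": 0, "ry": 0, "rz": 0, "x": 0, "y": 0, "z": 0, "gripper": -1}, {"rx": 0, "ry": 0, "rz": 0, "x": 0, "y": 0, "z": 0, "gripper": -1}, {"rx": 0, "ry": 0, "rz": 0, "x": 0, "y": 0, "z": 0, "gripper": -1}, {"rx": 0, "ry": 0, "rz": 0, "x": 0, "y": 0, "z": 0, "gripper": -1}]'

```text
clock: 28.2
position: [0.3548, 0.3433, 0.0404]
tool_rot: [-1.572, -0.001, 1.701]
force: [0.4, -0.3, -1.7]
grip_width: 0.0091
```

```bash
cat > pre.py <<'E'
from h import *
from meas import rect
import sys
for c,(a,b,x,y) in {'side':(110,230,110,260),'scene':(100,220,260,410)}.items():
    im,P,E=cloud(c,sys.argv[1]+c)
    o=cv2.imread('pics/%s%s.png'%(sys.argv[1],c));cv2.imwrite('pics/%s%sc.png'%(sys.argv[1],c),cv2.resize(o[a:b,x:y],None,fx=5,fy=5,interpolation=2))
    i=im.astype(int)
    blue=(i[...,2]>i[...,0]+15)
    print(c,'board',rect(P,.022,.035,.30,.60,.24,.45,~((i[...,0]>90)&(abs(i[...,0]-i[...,2])<40))))
    print('  housing',rect(P,.050,.06,.52,.66,.28,.46),'all',rect(P,.015,.06,.47,.66,.28,.46))
E
python3 pre.py p1; python3 go.py
```

```text
side board (array([0.4455, 0.3474]), array([0.2311, 0.0987]), 13.3, 687, np.float64(0.0295), array([0.4073, 0.3442]))
  housing (array([0.595 , 0.3744]), array([0.093 , 0.1156]), 7.2, 613, np.float64(0.0536), array([0.5922, 0.3708])) all (array([0.5539, 0.3691]), array([0.176, 0.116]), 6.8, 1619, np.float64(0.0365), array([0.561 , 0.3598]))
scene board (array([0.4685, 0.3598]), array([0.2625, 0.1012]), 0.2, 580, np.float64(0.029), array([0.425 , 0.3423]))
  housing (array([0.5998, 0.3724]), array([0.0905, 0.1174]), 8.9, 725, np.float64(0.0534), array([0.6007, 0.3697])) all (array([0.5559, 0.3682]), array([0.1807, 0.1234]), 8.3, 1619, np.float64(0.0383), array([0.5755, 0.3571]))
t 28.30 [0.3547 0.3431 0.0402] [-1.572e+00 -1.000e-03  1.701e+00] F [ 0.2 -0.3 -1.8] w 0.009 q [-0.97  0.63  0.1   2.08 -0.14  0.43  0.95]
```

View pics/p1sidec.png

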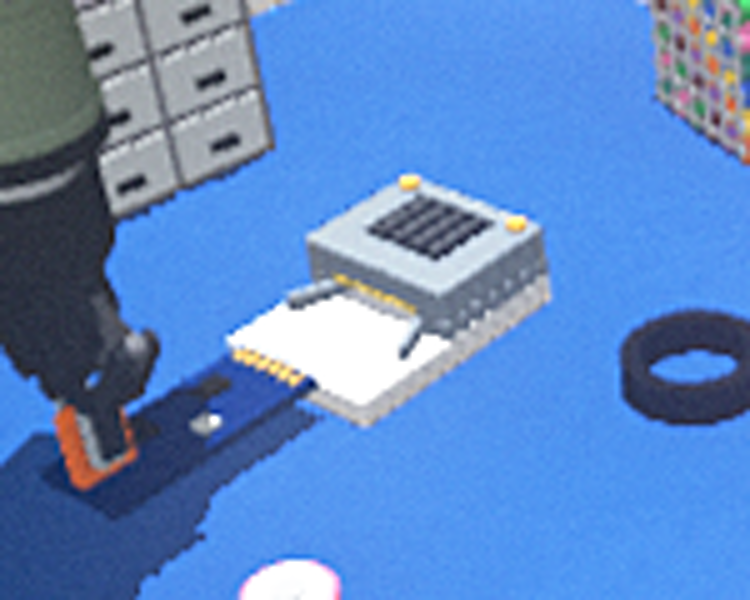

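View pics/p1scenec.png

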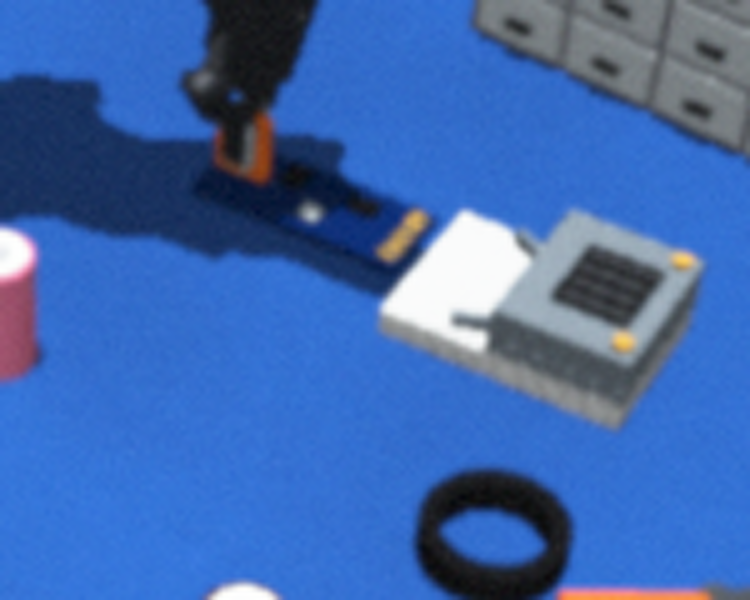

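```bash
cat > lat.py <<'E'
from h import *
o=np.array([.5981,.3737]);a=.129;d=np.array([np.cos(a),np.sin(a)]);n=np.array([-d[1],d[0]])
def edges(u,v,u0,u1,st=.004):
    lo=[];hi=[];uu=[]
    for k in np.arange(u0,u1,st):
        w=v[(u>=k)&(u<k+st)]
        if len(w)>4: lo.append(w.min());hi.append(w.max());uu.append(k+st/2)
    lo,hi,uu=map(np.array,(lo,hi,uu))
    c=(lo+hi)/2
    return 'n%d lo %.4f hi %.4f c %.4f w %.4f slope %.3f'%(len(uu),np.median(lo),np.median(hi),np.median(c),np.median(hi-lo),np.polyfit(uu,c,1)[0] if len(uu)>2 else 0)
for c in('side','scene'):
    f=np.load('last_%s.npz'%c);P=f['P'];i=f['im'].astype(int)
    u=(P[...,:2]-o)@d;v=(P[...,:2]-o)@n;z=P[...,2]
    dark=(i.sum(-1)<260)
    m=dark&(z>.022)&(z<.036)
    print(c,'board',edges(u[m],v[m],-.215,-.135))
    m=(z>.016)&(z<.025)&(i[...,0]>150); print('  ledge',edges(u[m],v[m],-.105,-.055))
    m=(z>.05)&(z<.058); print('  house',edges(u[m],v[m],-.04,.03))
f=np.load('last_wrist.npz')
E
python3 lat.py
```

```text
side board n15 lo -0.0286 hi 0.2528 c -0.0020 w 0.2848 slope 4.211
  ledge n13 lo -0.0562 hi 0.0524 c -0.0019 w 0.1096 slope -6.579
  house n18 lo -0.0556 hi 0.2394 c 0.0893 w 0.2951 slope 6.740
scene board n20 lo -0.0332 hi 0.0268 c -0.0038 w 0.1754 slope -2.719
  ledge n13 lo -0.0583 hi 0.0491 c -0.0057 w 0.1042 slope -0.430
  house n18 lo -0.7642 hi 1.0886 c 0.1600 w 1.8377 slope 3.230
```

Restrict the lateral window to drop the stray points.

```bash
sed -i 's/    dark=/    z=np.where(abs(v)<.075,z,-1)\n    dark=/; s/m=dark&(z/m=dark\&(abs(v)<.045)\&(z/' lat.py; python3 lat.py
```

```text
side board n15 lo -0.0286 hi 0.0219 c -0.0039 w 0.0518 slope -0.066
  ledge n13 lo -0.0549 hi 0.0524 c -0.0019 w 0.1071 slope -0.246
  house n18 lo -0.0539 hi 0.0554 c 0.0003 w 0.1083 slope 0.023
scene board n20 lo -0.0314 hi 0.0268 c -0.0028 w 0.0589 slope -0.050
  ledge n13 lo -0.0583 hi 0.0491 c -0.0057 w 0.1042 slope -0.430
  house n18 lo -0.0564 hi 0.0524 c -0.0023 w 0.1072 slope -0.005
```

```bash
sed -i "s/    return 'n/    print('    slopes lo %.3f hi %.3f'%(np.polyfit(uu,lo,1)[0],np.polyfit(uu,hi,1)[0]),lo.round(4)[::3],hi.round(4)[::3]);return 'n/" lat.py; python3 lat.py
```

```text
slopes lo 0.021 hi -0.154 [-0.0291 -0.029  -0.0286 -0.0286 -0.0267] [0.0224 0.0242 0.0207 0.0233 0.0159]
side board n15 lo -0.0286 hi 0.0219 c -0.0039 w 0.0518 slope -0.066
    slopes lo -0.013 hi -0.479 [-0.0489 -0.0561 -0.0549 -0.0534 -0.0562] [0.0582 0.0524 0.0545 0.0384 0.0297]
  ledge n13 lo -0.0549 hi 0.0524 c -0.0019 w 0.1071 slope -0.246
    slopes lo 0.031 hi 0.014 [-0.0558 -0.0554 -0.0557 -0.0559 -0.0508 -0.0519] [0.0466 0.0519 0.0564 0.0549 0.0522 0.0551]
  house n18 lo -0.0539 hi 0.0554 c 0.0003 w 0.1083 slope 0.023
    slopes lo -0.030 hi -0.071 [-0.0315 -0.0322 -0.0307 -0.0313 -0.0295 -0.0328 -0.0311] [0.0287 0.0251 0.0255 0.0287 0.0248 0.028  0.0232]
scene board n20 lo -0.0314 hi 0.0268 c -0.0028 w 0.0589 slope -0.050
    slopes lo 0.134 hi -0.995 [-0.0605 -0.058  -0.0513 -0.0543 -0.0556] [ 0.0491  0.0556  0.0529  0.0407 -0.0396]
  ledge n13 lo -0.0583 hi 0.0491 c -0.0057 w 0.1042 slope -0.430
    slopes lo 0.004 hi -0.015 [-0.0564 -0.0541 -0.0564 -0.0579 -0.0573 -0.0562] [0.0537 0.0535 0.0549 0.0555 0.0538 0.0465]
  house n18 lo -0.0564 hi 0.0524 c -0.0023 w 0.1072 slope -0.005
```

>>> arm_command --moves '[{"rx": 0, "ry": 0, "rz": 0, "x": 0, "y": 0.1, "z": -1, "gripper": -1}, {"rx": 0, "ry": 0, "rz": 0, "x": 0, "y": 0.1, "z": -2.2, "gripper": -1}, {"rx": 0, "ry": 0, "rz": 0, "x": 0, "y": 0.1, "z": -3.4, "gripper": -1}, {"rx": 0, "ry": 0, "rz": 0, "x": 0, "y": 0.1, "z": -4.6, "gripper": -1}, {"rx": 0, "ry": 0, "rz": 0, "x": 0, "y": 0.1, "z": -5.6, "gripper": -1}]'

```text
clock: 28.72
position: [0.412, 0.3501, 0.0385]
tool_rot: [-1.572, -0.0, 1.7]
force: [0.3, -0.6, -1.4]
grip_width: 0.009
```

```bash
python3 go.py; python3 pre.py p2 >/dev/null; python3 lat.py | grep board
```

```text
t 28.72 [0.412  0.3501 0.0385] [-1.572 -0.     1.7  ] F [ 0.3 -0.6 -1.4] w 0.009 q [-0.89  0.68  0.1   1.96 -0.13  0.51  1.01]
side board n20 lo -0.0297 hi 0.0196 c -0.0051 w 0.0486 slope 0.012
scene board n18 lo -0.0320 hi 0.0216 c -0.0061 w 0.0546 slope 0.299
```

View pics/p2sidec.png

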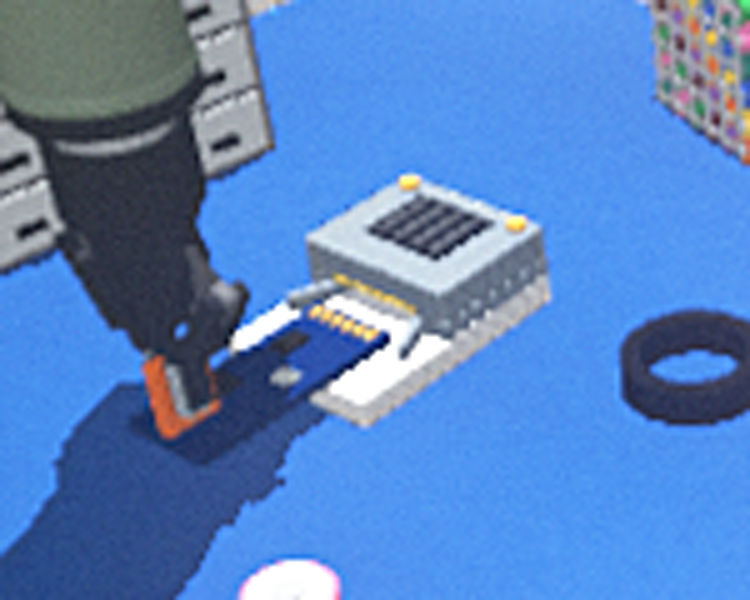

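View pics/p2scenec.png

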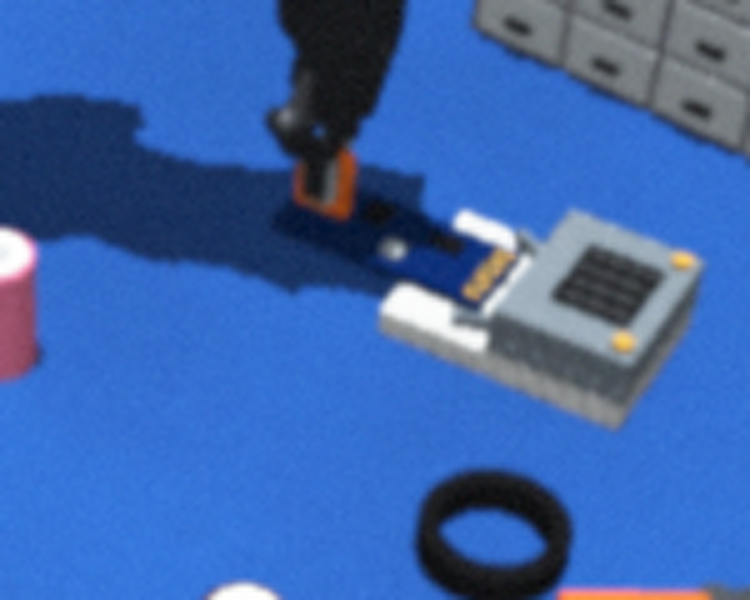

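>>> arm_command --moves '[{"rx": 0, "ry": 0, "rz": 0, "x": 0, "y": 0, "z": -0.8, "gripper": -1}, {"rx": 0, "ry": 0, "rz": 0, "x": 0, "y": 0, "z": -1.6, "gripper": -1}, {"rx": 0, "ry": 0, "rz": 0, "x": 0, "y": 0, "z": -2.2, "gripper": -1}, {"rx": 0, "ry": 0, "rz": 0, "x": 0, "y": 0, "z": -2.8, "gripper": -1}, {"rx": 0, "ry": 0, "rz": 0, "x": 0, "y": 0, "z": -3.4, "gripper": -1}]'

```text
clock: 29.23
position: [0.4442, 0.3545, 0.0383]
tool_rot: [-1.571, 0.0, 1.701]
force: [0.8, 0.6, -1.0]
grip_width: 0.0094
```

```bash
python3 go.py; python3 pre.py p3 >/dev/null
```

```text
t 29.23 [0.4442 0.3545 0.0383] [-1.571  0.     1.701] F [ 0.8  0.6 -1. ] w 0.0094 q [-0.85  0.71  0.1   1.88 -0.13  0.55  1.04]
```

View pics/p3sidec.png

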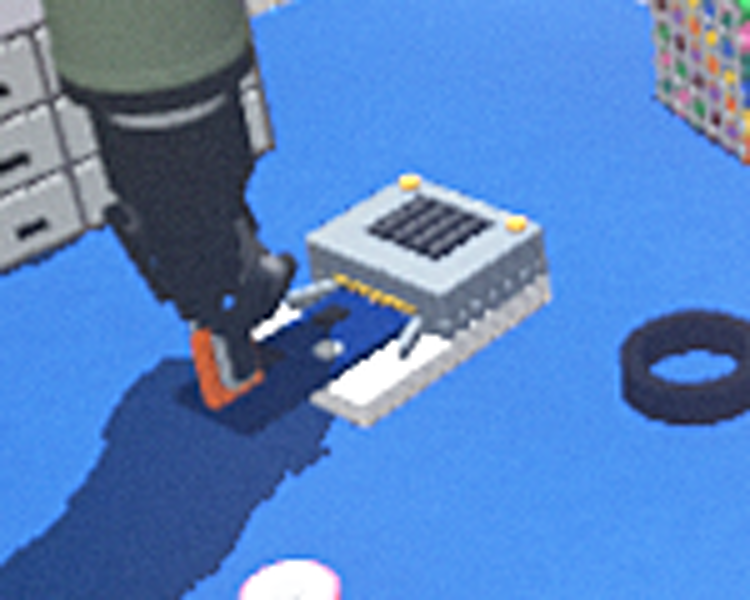

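>>> arm_command --moves '[{"rx": 0, "ry": 0, "rz": 0, "x": 0, "y": 0, "z": -0.8, "gripper": -1}, {"rx": 0, "ry": 0, "rz": 0, "x": 0, "y": 0, "z": -1.6, "gripper": -1}, {"rx": 0, "ry": 0, "rz": 0, "x": 0, "y": 0, "z": -2.4, "gripper": -1}, {"rx": 0, "ry": 0, "rz": 0, "x": 0, "y": 0, "z": -3.2, "gripper": -1}, {"rx": 0, "ry": 0, "rz": 0, "x": 0, "y": 0, "z": -4.0, "gripper": -1}]'

```text
clock: 29.75
position: [0.4842, 0.3597, 0.0383]
tool_rot: [-1.571, 0.0, 1.701]
force: [-0.5, -0.4, -1.4]
grip_width: 0.0095
```

>>> arm_command --moves '[{"rx": 0, "ry": 0, "rz": 0, "x": 0, "y": 0, "z": -0.6, "gripper": -1}, {"rx": 0, "ry": 0, "rz": 0, "x": 0, "y": 0, "z": -1.2, "gripper": -1}, {"rx": 0, "ry": 0, "rz": 0, "x": 0, "y": 0, "z": -1.7, "gripper": -1}, {"rx": 0, "ry": 0, "rz": 0, "x": 0, "y": 0, "z": -2.1, "gripper": -1}, {"rx": 0, "ry": 0, "rz": 0, "x": 0, "y": 0, "z": -2.4, "gripper": -1}]'

```text
clock: 30.17
position: [0.5075, 0.3628, 0.0383]
tool_rot: [-1.571, 0.0, 1.701]
force: [-0.1, -1.1, -1.2]
grip_width: 0.0096
```

```bash
python3 go.py 0.5138,0.3628,0.0383,1.7; python3 pre.py p4 >/dev/null
```

```text
t 30.17 [0.5075 0.3628 0.0383] [-1.571  0.     1.701] F [-0.1 -1.1 -1.2] w 0.0096 q [-0.78  0.77  0.1   1.73 -0.12  0.64  1.09]
x -0.08 y -0.00 z -0.63 | rx -0.000 ry 0.001 rz -0.000 | rows 0.2 0.0
```

View pics/p4sidec.png

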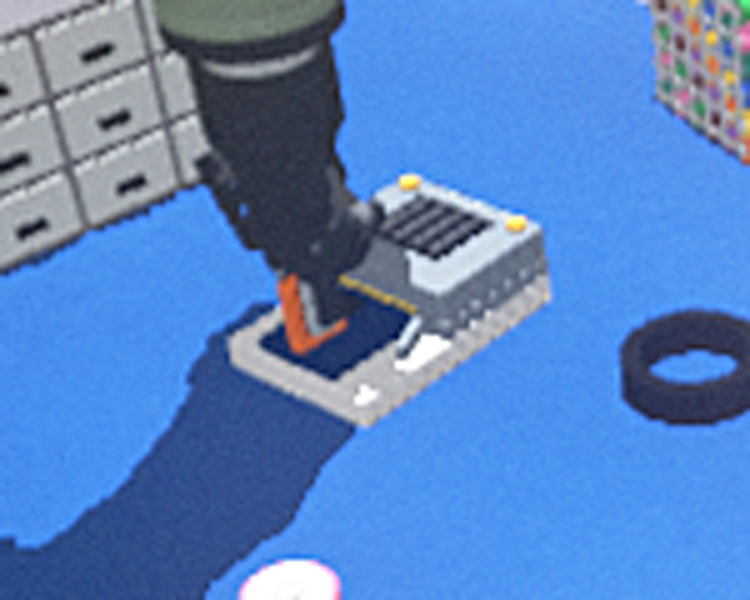

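>>> arm_command --moves '[{"rx": 0, "ry": 0, "rz": 0, "x": 0, "y": 0, "z": -0.15, "gripper": -1}, {"rx": 0, "ry": 0, "rz": 0, "x": 0, "y": 0, "z": -0.3, "gripper": -1}, {"rx": 0, "ry": 0, "rz": 0, "x": 0, "y": 0, "z": -0.45, "gripper": -1}, {"rx": 0, "ry": 0, "rz": 0, "x": 0, "y": 0, "z": -0.55, "gripper": -1}, {"rx": 0, "ry": 0, "rz": 0, "x": 0, "y": 0, "z": -0.6, "gripper": -1}]'

```text
clock: 30.68
position: [0.5131, 0.3636, 0.0383]
tool_rot: [-1.571, -0.0, 1.701]
force: [0.2, 0.6, -1.2]
grip_width: 0.0094
```

>>> arm_command --moves '[{"rx": 0, "ry": 0, "rz": 0, "x": 0, "y": 0, "z": -0.05, "gripper": -1}, {"rx": 0, "ry": 0, "rz": 0, "x": 0, "y": 0, "z": -0.1, "gripper": -1}, {"rx": 0, "ry": 0, "rz": 0, "x": 0, "y": 0, "z": -0.15, "gripper": -1}, {"rx": 0, "ry": 0, "rz": 0, "x": 0, "y": 0, "z": -0.15, "gripper": -1}]'

```text
clock: 31.02
position: [0.5141, 0.3636, 0.0382]
tool_rot: [-1.57, 0.0, 1.701]
force: [-3.3, -1.0, -1.0]
grip_width: 0.009
```

>>> arm_command --moves '[{"rx": 0, "ry": 0, "rz": 0, "x": 0, "y": 0, "z": -0.05, "gripper": -1}, {"rx": 0, "ry": 0, "rz": 0, "x": 0, "y": 0, "z": -0.1, "gripper": -1}, {"rx": 0, "ry": 0, "rz": 0, "x": 0, "y": 0, "z": -0.1, "gripper": -1}]'

```text
clock: 31.27
position: [0.5141, 0.3635, 0.038]
tool_rot: [-1.568, 0.001, 1.701]
force: [-10.6, -3.5, 3.1]
grip_width: 0.0095
```

>>> arm_command --moves '[{"rx": 0, "ry": 0, "rz": 0, "x": 0, "y": 0, "z": 0, "gripper": -0.6}, {"rx": 0, "ry": 0, "rz": 0, "x": 0, "y": 0, "z": 0, "gripper": -0.2}, {"rx": 0, "ry": 0, "rz": 0, "x": 0, "y": 0, "z": 0, "gripper": 0}, {"rx": 0, "ry": 0, "rz": 0, "x": 0, "y": 0, "z": 0, "gripper": 0}, {"rx": 0, "ry": 0, "rz": 0, "x": 0, "y": -1, "z": 0, "gripper": 0}]'

```text
clock: 31.68
position: [0.5149, 0.3634, 0.0472]
tool_rot: [-1.569, 0.001, 1.701]
force: [0.3, 0.0, -0.1]
grip_width: 0.0427
```

>>> arm_command --moves '[{"rx": 0, "ry": 0, "rz": 0, "x": 0, "y": -3, "z": 0, "gripper": 0}, {"rx": 0, "ry": 0, "rz": 0, "x": 0, "y": -6, "z": 0, "gripper": 0}, {"rx": 0, "ry": 0, "rz": 0, "x": 0, "y": -10, "z": 0, "gripper": 0}, {"rx": 0, "ry": 0, "rz": 0, "x": 0, "y": -14, "z": 3, "gripper": 0}, {"rx": 0, "ry": 0, "rz": 0, "x": 0, "y": -17, "z": 6, "gripper": -0.5}]'

```text
clock: 32.1
position: [0.4629, 0.3564, 0.2144]
tool_rot: [-1.573, -0.001, 1.699]
force: [0.3, 1.4, 0.0]
grip_width: 0.0318
```

>>> arm_command --moves '[{"rx": 0, "ry": 0, "rz": 0, "x": -3, "y": 0, "z": 1, "gripper": -1}, {"rx": 0, "ry": 0, "rz": 0, "x": -3, "y": 0, "z": 1, "gripper": -1}, {"rx": 0, "ry": 0, "rz": 0, "x": -3, "y": 0, "z": 1, "gripper": -1}, {"rx": 0, "ry": 0, "rz": 0, "x": -3, "y": 0, "z": 1, "gripper": -1}]'

```text
clock: 32.43
position: [0.4564, 0.3262, 0.2126]
tool_rot: [-1.572, -0.001, 1.701]
force: [-0.4, -0.3, 0.6]
grip_width: -0.0
```

```bash
python3 - <<'E'
from h import *
from meas import rect
im,P,E=cloud('wrist','w20')
cloud('side','s20');cloud('scene','c20')
o=np.array([.5981,.3737]);a=.129;d=np.array([np.cos(a),np.sin(a)])
print('fin',rect(P,.062,.08,.45,.56,.30,.43))
f=rect(P,.062,.08,.45,.56,.30,.43)
if f: print('fin dock x',(np.array(f[0])-o)@d)
print('housing',rect(P,.050,.058,.545,.68,.28,.46),'all',rect(P,.016,.058,.44,.70,.28,.46))
E
python3 go.py
python3 - <<'E'
import cv2
im=cv2.imread('pics/s20.png');cv2.imwrite('pics/s20c.png',cv2.resize(im[110:230,130:280],None,fx=5,fy=5,interpolation=2))
E
```

```text
fin (array([0.5139, 0.3633]), array([0.0356, 0.0101]), 7.6, 353, np.float64(0.0715), array([0.5114, 0.3627]))
fin dock x -0.08483826706619364
housing (array([0.5875, 0.3772]), array([0.0552, 0.1229]), 42.0, 1256, np.float64(0.0537), array([0.5684, 0.4006])) all (array([0.5628, 0.3703]), array([0.1584, 0.1126]), 8.0, 6387, np.float64(0.0307), array([0.5274, 0.3742]))
t 32.58 [0.4562 0.3263 0.2116] [-1.57   0.     1.701] F [-0.1 -0.1  0. ] w 0.0005 q [-0.83  0.45  0.15  1.8  -0.08  0.9   1.05]
```

View pics/w20.png

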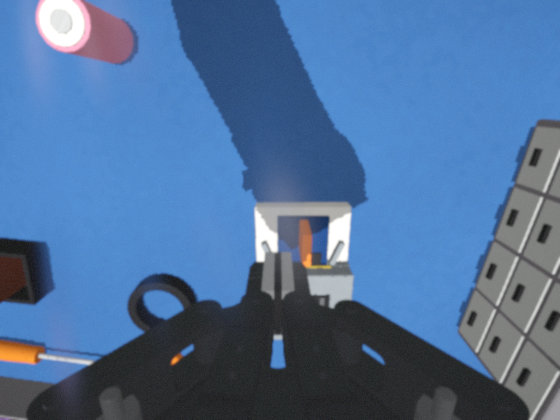

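View pics/s20c.png

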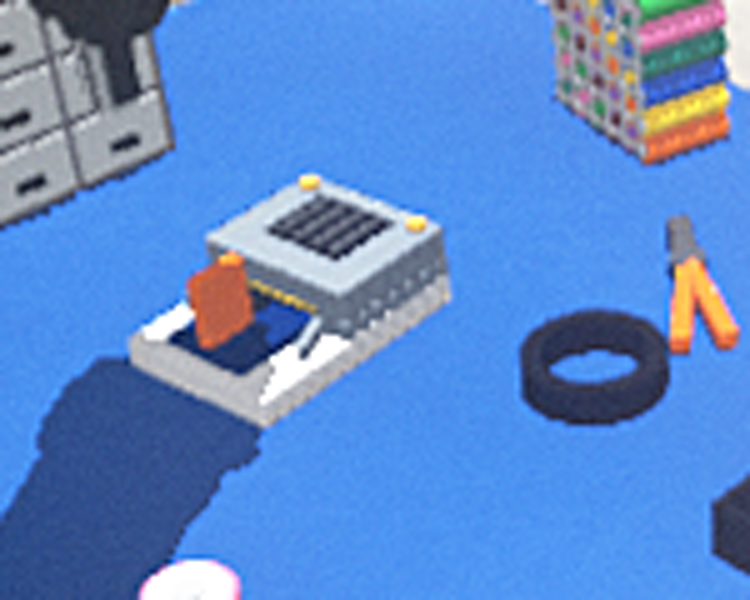

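```bash
python3 go.py 0.42,-0.385,0.21,-0.1
```

```text
t 32.58 [0.4562 0.3263 0.2116] [-1.57   0.     1.701] F [-0.1 -0.1  0. ] w 0.0005 q [-0.83  0.45  0.15  1.8  -0.08  0.9   1.05]
x -70.05 y 0.17 z 12.85 | rx -0.000 ry 1.801 rz -0.000 | rows 17.1 14.4
```

>>> arm_command --moves '[{"rx": 0, "ry": 1.8, "rz": 0, "x": -70, "y": 0, "z": 6, "gripper": -1}, {"rx": 0, "ry": 1.8, "rz": 0, "x": -70, "y": 0, "z": 6, "gripper": -1}, {"rx": 0, "ry": 1.8, "rz": 0, "x": -70, "y": 0, "z": 6, "gripper": -1}, {"rx": 0, "ry": 1.8, "rz": 0, "x": -70, "y": 0, "z": 6, "gripper": -1}, {"rx": 0, "ry": 1.8, "rz": 0, "x": -70, "y": 0, "z": 6, "gripper": -1}]'

```text
clock: 33.0
position: [0.4653, 0.1162, 0.2116]
tool_rot: [-1.571, 0.0, 1.07]
force: [1.0, -0.0, 0.3]
grip_width: -0.0003
```

```bash
python3 go.py 0.45,-0.385,0.21,-0.1
```

```text
t 33.00 [0.4653 0.1162 0.2116] [-1.571  0.     1.07 ] F [ 1.  -0.   0.3] w -0.0003 q [-0.65  0.33  0.35  2.01 -0.15  0.83  0.86]
x -44.71 y 0.17 z -22.70 | rx 0.000 ry 1.170 rz -0.000 | rows 12.0 9.4
```

>>> arm_command --moves '[{"rx": 0, "ry": 1.17, "rz": 0, "x": -44.7, "y": 0, "z": -22.7, "gripper": -1}, {"rx": 0, "ry": 1.17, "rz": 0, "x": -44.7, "y": 0, "z": -22.7, "gripper": -1}, {"rx": 0, "ry": 1.17, "rz": 0, "x": -44.7, "y": 0, "z": -22.7, "gripper": -1}, {"rx": 0, "ry": 1.17, "rz": 0, "x": -44.7, "y": 0, "z": -22.7, "gripper": -1}, {"rx": 0, "ry": 1.17, "rz": 0, "x": -44.7, "y": 0, "z": -22.7, "gripper": -1}]'

```text
clock: 33.42
position: [0.4602, -0.0923, 0.2118]
tool_rot: [-1.571, -0.0, 0.445]
force: [1.1, 0.2, 0.2]
grip_width: -0.0002
```

```bash
python3 go.py 0.42,-0.385,0.21,-0.1
```

```text
t 33.42 [ 0.4602 -0.0923  0.2118] [-1.571 -0.     0.445] F [1.1 0.2 0.2] w -0.0002 q [-0.37  0.34  0.56  2.04 -0.25  0.82  0.78]
x -16.24 y 0.19 z -24.69 | rx 0.000 ry 0.545 rz 0.000 | rows 7.1 4.4
```

>>> arm_command --moves '[{"rx": 0, "ry": 0.545, "rz": 0, "x": -16.2, "y": 0, "z": -24.7, "gripper": -1}, {"rx": 0, "ry": 0.545, "rz": 0, "x": -16.2, "y": 0, "z": -24.7, "gripper": -1}, {"rx": 0, "ry": 0.545, "rz": 0, "x": -16.2, "y": 0, "z": -24.7, "gripper": -1}, {"rx": 0, "ry": 0.545, "rz": 0, "x": -16.2, "y": 0, "z": -24.7, "gripper": -1}, {"rx": 0, "ry": 0.545, "rz": 0, "x": -16.2, "y": 0, "z": -24.7, "gripper": -1}]'

```text
clock: 33.83
position: [0.4332, -0.2989, 0.2116]
tool_rot: [-1.571, 0.0, -0.101]
force: [0.3, 0.8, -1.0]
grip_width: -0.0004
```

```bash
python3 go.py 0.398,-0.386,0.2,-0.1 0.398,-0.386,0.085,-0.1
python3 - <<'E'
from h import *
cloud('scene','c21');cloud('side','s21')
E
python3 - <<'E'
from h import *
for c in('scene','side'):
    d=np.load('last_%s.npz'%c);P=d['P']
    m=((P[...,2]>.081)&(P[...,2]<.095)&(abs(P[...,0]-.62)<.05)&(P[...,1]>-.28)&(P[...,1]<.05)).astype(np.uint8)
    n,l,st,ce=cv2.connectedComponentsWithStats(m,connectivity=4)
    for i in range(1,n):
        if st[i,4]<60: continue
        q=P[l==i];(cx,cy),r=cv2.minEnclosingCircle(q[:,:2].astype(np.float32));print(c,round(cx,4),round(cy,4),round(r,4),np.median(q[:,2]).round(4))
from meas import rect
for c in('scene','side'): print('fin',rect(np.load('last_%s.npz'%c)['P'],.062,.08,.46,.55,.30,.43))
E
```

```text
t 33.83 [ 0.4332 -0.2989  0.2116] [-1.571  0.    -0.101] F [ 0.3  0.8 -1. ] w -0.0004 q [-0.01  0.48  0.7   1.91 -0.39  0.9   0.77]
x -2.62 y 1.16 z -9.02 | rx 0.000 ry -0.001 rz -0.000 | rows 2.3 0.0
x 0.00 y 11.50 z -0.00 | rx 0.000 ry 0.000 rz 0.000 | rows 2.8 0.0
scene 0.6173 0.0049 0.0251 0.0871
scene 0.6203 -0.0544 0.0243 0.0871
scene 0.6202 -0.1156 0.0245 0.0872
scene 0.6221 -0.1765 0.0241 0.0873
scene 0.6245 -0.2373 0.0236 0.0868
side 0.616 0.0049 0.0244 0.086
side 0.6186 -0.0546 0.0252 0.086
side 0.6176 -0.1148 0.0247 0.086
side 0.6215 -0.2383 0.023 0.0859
fin (array([0.515 , 0.3609]), array([0.0351, 0.0156]), 10.7, 55, np.float64(0.0691), array([0.5154, 0.3602]))
fin (array([0.5104, 0.3625]), array([0.0401, 0.0133]), 8.9, 60, np.float64(0.0687), array([0.5093, 0.3613]))
```

View pics/c21.png

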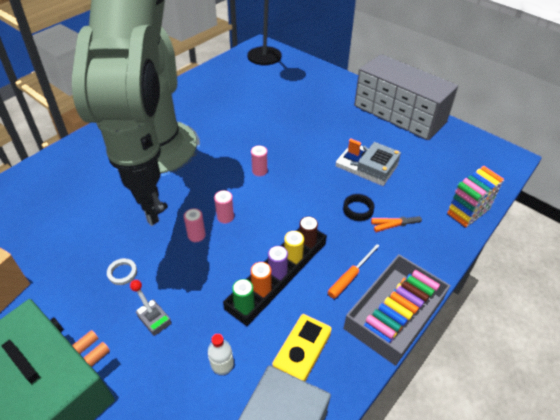

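The cells sit at height 0.086–0.087, which is the tray floor, and the board hasn't moved. Now the isolator goes back on.

>>> arm_command --moves '[{"rx": 0, "ry": 0, "rz": 0, "x": -2.6, "y": 0, "z": -4, "gripper": -1}, {"rx": 0, "ry": 0, "rz": 0, "x": -2.6, "y": 1, "z": -8, "gripper": -1}, {"rx": 0, "ry": 0, "rz": 0, "x": -2.6, "y": 4.5, "z": -9, "gripper": -1}, {"rx": 0, "ry": 0, "rz": 0, "x": -2.6, "y": 8.5, "z": -9, "gripper": -1}, {"rx": 0, "ry": 0, "rz": 0, "x": -2.6, "y": 12.2, "z": -9, "gripper": -1}]'

```text
clock: 34.35
position: [0.3987, -0.3852, 0.0878]
tool_rot: [-1.571, 0.0, -0.095]
force: [0.3, 0.2, -0.7]
grip_width: 0.0003
```

>>> arm_command --moves '[{"rx": 0, "ry": 0, "rz": 0, "x": 1, "y": 0.4, "z": 0, "gripper": -1}, {"rx": 0, "ry": 0, "rz": 0, "x": 2.5, "y": 0.4, "z": 0, "gripper": -1}, {"rx": 0, "ry": 0, "rz": 0, "x": 4, "y": 0.4, "z": 0, "gripper": -1}, {"rx": 0, "ry": 0, "rz": 0, "x": 5.5, "y": 0.4, "z": 0, "gripper": -1}, {"rx": 0, "ry": 0, "rz": 0, "x": 7, "y": 0.4, "z": 0, "gripper": -1}]'

```text
clock: 34.77
position: [0.4707, -0.3909, 0.0871]
tool_rot: [-1.571, -0.0, -0.093]
force: [-1.6, 0.2, 0.8]
grip_width: 0.0003
```

```bash
python3 go.py 0.504,-0.3968,0.085,-0.1; python3 lever.py b
```

```text
t 34.77 [ 0.4707 -0.3909  0.0871] [-1.571 -0.    -0.093] F [-1.6  0.2  0.8] w 0.0003 q [ 0.24  0.76  0.55  1.77 -0.55  0.77  0.97]
x 3.37 y 0.21 z -0.28 | rx 0.001 ry 0.007 rz 0.000 | rows 0.8 0.1
side 59 fit [ 0.4935 -0.3979  0.1079] ctr [ 0.4958 -0.403   0.1051]
 angle 0.5655131544609068
scene 90 fit [ 0.5006 -0.3977  0.1082] ctr [ 0.5006 -0.3986  0.1074]
 angle 0.6135120956231505
```

>>> arm_command --moves '[{"rx": 0, "ry": 0, "rz": 0, "x": 0.9, "y": 0.2, "z": -0.2, "gripper": -1}, {"rx": 0, "ry": 0, "rz": 0, "x": 1.8, "y": 0.2, "z": -0.2, "gripper": -1}, {"rx": 0, "ry": 0, "rz": 0, "x": 2.6, "y": 0.2, "z": -0.2, "gripper": -1}, {"rx": 0, "ry": 0, "rz": 0, "x": 3.1, "y": 0.2, "z": -0.2, "gripper": -1}, {"rx": 0, "ry": 0, "rz": 0, "x": 3.4, "y": 0.2, "z": -0.2, "gripper": -1}]'

```text
clock: 35.28
position: [0.5032, -0.396, 0.0838]
tool_rot: [-1.571, 0.0, -0.094]
force: [-0.7, 0.8, -1.0]
grip_width: 0.0
```

>>> arm_command --moves '[{"rx": 0, "ry": 0, "rz": 0, "x": 0.1, "y": 0, "z": 0, "gripper": -1}, {"rx": 0, "ry": 0, "rz": 0, "x": 0.2, "y": 0, "z": 0, "gripper": -1}, {"rx": 0, "ry": 0, "rz": 0, "x": 0.2, "y": 0, "z": 0, "gripper": -1}, {"rx": 0, "ry": 0, "rz": 0, "x": 0.2, "y": 0, "z": 0, "gripper": -1}]'

```text
clock: 35.62
position: [0.5042, -0.3963, 0.0839]
tool_rot: [-1.571, -0.0, -0.094]
force: [-0.2, 0.5, -1.0]
grip_width: 0.0001
```

```bash
python3 go.py; python3 lever.py c
```

```text
t 35.62 [ 0.5042 -0.3963  0.0839] [-1.571 -0.    -0.094] F [-0.2  0.5 -1. ] w 0.0001 q [ 0.23  0.81  0.55  1.68 -0.55  0.81  0.93]
side 42 fit [ 0.5266 -0.4034  0.1003] ctr [ 0.5301 -0.4077  0.0965]
 angle 0.992569625091283
scene 94 fit [ 0.5327 -0.4018  0.1019] ctr [ 0.531  -0.402   0.0989]
 angle 0.9834937918296851
```

>>> arm_command --moves '[{"rx": 0, "ry": 0, "rz": 0, "x": 0.1, "y": 0, "z": 0, "gripper": -1}, {"rx": 0, "ry": 0, "rz": 0, "x": 0.2, "y": 0, "z": 0, "gripper": -1}, {"rx": 0, "ry": 0, "rz": 0, "x": 0.25, "y": 0, "z": 0, "gripper": -1}, {"rx": 0, "ry": 0, "rz": 0, "x": 0.25, "y": 0, "z": 0, "gripper": -1}]'

```text
clock: 36.05
position: [0.5069, -0.3965, 0.0838]
tool_rot: [-1.571, 0.0, -0.094]
force: [-1.2, 0.9, -0.4]
grip_width: 0.0
```

>>> arm_command --moves '[{"rx": 0, "ry": 0, "rz": 0, "x": 0.1, "y": 0, "z": 0, "gripper": -1}, {"rx": 0, "ry": 0, "rz": 0, "x": 0.2, "y": 0, "z": 0, "gripper": -1}, {"rx": 0, "ry": 0, "rz": 0, "x": 0.2, "y": 0, "z": 0, "gripper": -1}]'

```text
clock: 36.3
position: [0.5076, -0.3966, 0.0836]
tool_rot: [-1.57, 0.002, -0.095]
force: [-8.2, 1.5, 2.8]
grip_width: -0.0002
```

>>> arm_command --moves '[{"rx": 0, "ry": 0, "rz": 0, "x": -2, "y": 0, "z": 0, "gripper": -1}, {"rx": 0, "ry": 0, "rz": 0, "x": -5, "y": 0, "z": 0, "gripper": -1}, {"rx": 0, "ry": 0, "rz": 0, "x": -7, "y": -3, "z": 0, "gripper": -1}, {"rx": 0, "ry": 0, "rz": 0, "x": -7, "y": -7, "z": 2, "gripper": -1}, {"rx": 0, "ry": 0, "rz": 0, "x": -7, "y": -11, "z": 5, "gripper": -1}]'

```text
clock: 36.72
position: [0.4413, -0.3484, 0.1862]
tool_rot: [-1.571, 0.0, -0.099]
force: [1.5, 0.7, -0.3]
grip_width: 0.0003
```

>>> arm_command --moves '[{"rx": 0, "ry": 0, "rz": 0, "x": 0, "y": -3, "z": 4, "gripper": -1}, {"rx": 0, "ry": 0, "rz": 0, "x": 0, "y": -5, "z": 4, "gripper": -1}, {"rx": 0, "ry": 0, "rz": 0, "x": 0, "y": -5, "z": 4, "gripper": -1}, {"rx": 0, "ry": 0, "rz": 0, "x": 0, "y": -5, "z": 4, "gripper": -1}]'

```text
clock: 37.05
position: [0.448, -0.3067, 0.2359]
tool_rot: [-1.571, -0.003, -0.092]
force: [-0.1, 1.0, -0.4]
grip_width: -0.0
```

```bash
python3 go.py; python3 lever.py d
python3 - <<'E'
from h import *
from meas import rect
for c in('scene','side'):
    P=np.load('last_%s.npz'%c)['P'];print('fin',rect(P,.062,.08,.46,.55,.30,.43))
    m=((P[...,2]>.081)&(P[...,2]<.095)&(abs(P[...,0]-.62)<.05)&(P[...,1]>-.28)&(P[...,1]<.05)).astype(np.uint8)
    n,l,st,ce=cv2.connectedComponentsWithStats(m,connectivity=4)
    print([(P[l==i].mean(0).round(3).tolist()) for i in range(1,n) if st[i,4]>60])
im=cv2.imread('pics/lv_side_d.png');cv2.imwrite('pics/fin.png',im)
E
```

```text
t 37.05 [ 0.448  -0.3067  0.2359] [-1.571 -0.003 -0.092] F [-0.1  1.  -0.4] w -0.0 q [-0.03  0.48  0.72  1.84 -0.38  0.96  0.77]
side 39 fit [ 0.5294 -0.4014  0.0979] ctr [ 0.5301 -0.4021  0.0914]
 angle 1.0176340332230902
scene 100 fit [ 0.5351 -0.4016  0.0997] ctr [ 0.534  -0.4015  0.097 ]
 angle 1.0240349605135073
fin (array([0.5146, 0.3615]), array([0.0343, 0.0147]), 0.4, 57, np.float64(0.0692), array([0.5153, 0.3598]))
[[0.618, 0.003, 0.087], [0.621, -0.057, 0.087], [0.622, -0.117, 0.087], [0.624, -0.178, 0.087], [0.626, -0.238, 0.087]]
fin (array([0.5098, 0.362 ]), array([0.0409, 0.013 ]), 9.7, 61, np.float64(0.0689), array([0.5097, 0.3609]))
[[0.612, 0.004, 0.086], [0.615, -0.056, 0.086], [0.616, -0.116, 0.086], [0.607, -0.175, 0.085], [0.622, -0.245, 0.086]]
```

View pics/fin.png

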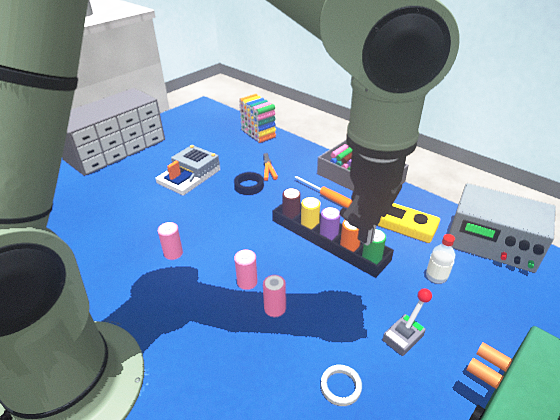

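View pics/lv_scene_d.png

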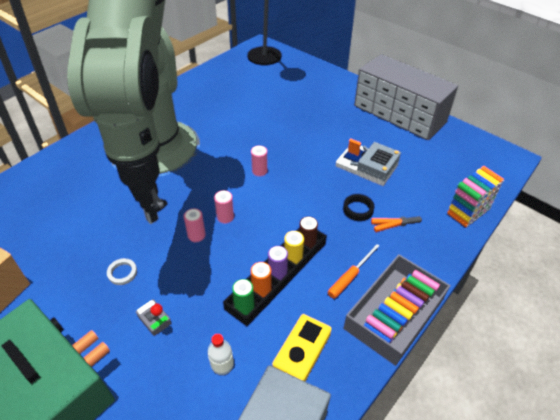

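The lever is back at its original "on" pose (ball at 0.535 and 0.529 m in x, against 0.5345 and 0.5287 at the start). The cells are in the tray, the board is in the dock, nothing else has moved and the robot is clear of everything.

```bash
python3 -c "
from workcell import bot
print(bot.job_done())"
```

```text
the job is handed in; nothing more can be done
None
```

The job is done and handed in at about 37 s of the 210 s allowed; no verdict was reported.

- **Order:** I switched the isolator off first. Then I lowered the green, orange, purple, yellow and brown cells into compartments 0 to 4, slid the board into the dock, and switched the isolator on again last.
- **Cells:** all five stand upright, with their tops at 0.086–0.087 m, which is right for cells resting on the tray floor.
- **Board:** it slid in freely and stopped firmly under about 11 N. The fin is 84.8 mm from the dock origin, against 85 mm nominal. I did not push it again after letting go.
- **Isolator:** it was pushed to its stop at about 8 N. The lever reads about 1.02 rad, and the ball is within about 1 mm of where it was at the start.
- **Rest of the scene:** the tape, bottle, screwdriver, pliers, coil and pink cells look unmoved. I saw no knock to the board, and the robot was touching nothing at hand-in.
- **Disagreement:** the scene and side cameras differ by about 2–5 mm in x throughout. In the last picture the gripper partly hid the orange and green cells from the side camera, so their final side readings are off by a few millimetres. The scene camera saw both clearly.

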